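# Hang the dip pail on the stand's hook

## Task

Hang the small steel pail on the retort stand's hook to drain. First swing its folded bail handle up with a fingertip until it stands upright, leaving the pail standing where it is on the bench; then carry the pail by the bail and lower it gently until the hook, at the middle of the bail, takes the weight, and only then let go. Do not strain the hook or jolt it, and leave the other things alone.

Things in the scene. Friction and masses are not known exactly. Their poses are not given: they have to be found in the camera images.
- pail: open rectangular steel pail, 120 (x) by 104 (y) by 70 high, 0.3 to 0.6 kg, loose on the bench. Origin: centre of its underside; z up. Its bail pivots on ears on the two y sides, about an axis along y over the pail's middle, 75 mm above the underside (5 above the rim).
- bail_mid (a point): middle of the bail's cross bar, on its axis. Bar: round steel, 8 thick, parallel to the pail's y, straight for 102 mm, 72 from the pivot axis; 6 mm side legs 60 either side of the middle. Folded, it lies before the pail's -x wall, 63 above the bench, 4 mm of air to the rim. Pinch it from above 36 to 38 mm beside the middle, which stays free for the hook.
- bail (a joint): angle of the bail: 0 folded down (10 degrees below level, on the pail's -x side), 1.745 upright over the pail, up to 3.49 folded on the other side. The pivot is slightly stiff (0.03 N m): the bail stays where it is left, and about 1 N at the bar swings it.
- stand: retort stand, fixed to the bench: flat base 188x110x12, upright rod 12 thick and 328 high, 98 mm from the origin on its +x side. Origin: on the bench, right below the middle of the hook's seat; z up. The hook, round steel 8 thick, reaches from a clamp on the rod to -x, in the stand's xz plane, open upwards. Over 15 N on stand or hook strains it.
- hook_tip_below (a point): point on the bench right below the free end of the hook, 20 mm from the stand's origin on its -x side. The hook's seat is a trough, flat for 14 mm; its free end turns up to 19 mm above the seat's top face, on the rod side it rises 12. The bail goes over the free end from the -x side, with the hook between bar and pail rim (73 mm apart).
- rod_foot (a point): foot of the stand's rod. The height of the hook's clamp on the rod is NOT reported: the seat's top face lies anywhere from 246 to 272 mm above the bench, so it must be seen, or felt as the bar is lowered slowly onto it. The hook does not give.
- timer: small white lab timer, 24x64x52 mm, loose, a bystander; origin at the centre of its underside
- vial: small capped vial, 27 across, 60 mm high, loose, a bystander; origin at the centre of its underside
- flask: conical flask, 69 across, 118 mm high, loose, a bystander; origin at the centre of its underside
- small_beaker: glass beaker, 74 across, 92 mm high, loose, a bystander; origin at the centre of its underside
Things that resemble listed ones, but are neither listed nor needed, are in the scene too. Several things have the shape of the pail; the one meant has the colours described above.

How it is judged:
By the outcome, as a careful person would: the job done as asked, in the order asked, and still so for the second after the job is handed in, with the robot touching nothing.
It also fails if it takes over 72 s, if anything falls off the work surface, if the arm or the gripper's body presses on something with over 40 N, if the wrist force passes 120 N, or if a joint passes its speed limit or range.

## Robot

A 6-joint arm with a two-finger parallel gripper is mounted at the origin on a cart in front of the work surface, level with it; the furniture and walls round the work are solid. World frame = base frame: x ahead of the robot, y to its left, z up, the work surface at z = 0. Lengths are in mm, angles in degrees, forces in N, time in s.
With the tool pointing down it reaches from about 350 to 850 mm from the base axis. Payload 8.1 kg.
Tool frame: the origin (TCP) lies on the centre line of the jaws, within the pads' length; the fingertips stand r.tip_extent ahead of it and the grasp point (between the pads) lies 8 mm behind it (r.tip_extent is the distance from the TCP to the fingertips, in mm); z points along the fingers, y is the direction in which the jaws open and shut (so a half turn about z gives the same grasp; the last joint's range is limited). The gripper opens to 85 mm and grips with 20 to 120 N. Pads are 22 mm wide; open, the fingers measure 114 mm over their backs; the gripper's body (76 mm by 85 mm) begins 54 mm behind the grasp point. The pads swing forward as they close: fully open they stand 13 mm farther back than shut.
Start: joints at [-72.101, 7.471, 85.268, -0, 87.261, -4.893], TCP at [232.455, -553.146, 242.292] pointing down, gripper open.
Joint ranges: [-169.43, 169.43], [-51.17, 129.36], [1.28, 143.12], [-76.62, 256.62], [0, 156.53], [-152.29, 152.29]. Speed limits (degrees/s): [136.94, 136.94, 159.86, 180, 180, 180].

## Interface

Orientations are given as [roll, pitch, yaw] about the fixed x, y, z axes, in that order (R = Rz(yaw) Ry(pitch) Rx(roll)).
In Python, from bench import sense, optics, hand_in, spotter, r gives the robot as it stands.
- The arm moves only by the tool apply_moves, never from a script. Its argument "series" is a list of rows, each a list of 3 entries, a list of its own where there are three numbers: the opening, from 0 (shut) to 1 (fully open), then the shift along the world's x, y, z in m, then the turn about the world's z in rad. In form: [[grip, [x, y, z], turn], ...]. A call has 1 to 5 rows; each row is the pose to reach, as a shift and turn from the pose measured when the call began; what a row does not reach only later rows make up. A row lasts 1/8 s, in which the tool goes at most 62.5 mm and 10.7 degrees, less where a joint would pass 70% of its speed; a pose out of reach is approached as far as the arm can. A call with a gripper value outside its range is refused whole. The fingers move at their own pace and stop on an object; "grip_force" is the grip in N (left out, the last holds). Time passes only in rows, so rows that repeat a pose let the fingers close. It gives the time, the measured TCP pose, the force and the opening at its end, in the units of the state.
- sense(): the state, without advancing time (a new reading comes with each control period).
- optics.snapshot(name): name is "side" or "top" or "wrist"; returns a dict with "color" (400x640x3 uint8, blue, green, red), "intrinsics" (3x3 intrinsics, pixels), "rvec" (rotation vector, rad) and "tvec" (3), from world to camera coordinates, as OpenCV has them. Camera axes: x right, y down, z forward; pixel columns grow to the right and rows downward; lengths in mm; the calibration is good to about 2 mm. A picture is of the moment at which its call begins. There is no depth.
- hand_in(): hands the job in, once; it reports no verdict.
Trained networks look in a picture, given as the dict that the camera call returned (one of the last four; its "shot" number tells which), for a name from the list of things; names that differ only in an ending like _2 or _b are one class to them, and where a whole thing is asked for, a point or a joint stands for the part that bears it (a point fixed in the world has none). Each returns a list of dicts, best first, with "p" (0 to 1); they miss things now and then, are a little off and sometimes report something else, mostly with a low value. They report only what shows in the picture. A call takes as long as a camera call. They do not tell look-alikes from the thing itself.
- spotter.search_frame(picture, query): "xyz" ([x, y, z] in mm, in the coordinates of the camera as it stood for that picture, good to about 4 mm: the middle of the surface that is visible of it).
- spotter.masks_of(picture, query): "mask" (400x640 bool, what is visible of it).
The state is a dict: "time": time; "joint_pos": joint angles; "qd": joint speeds; "joint_efforts": joint torques, N m; "tool_pos": TCP position; "tcp_rot": TCP orientation; "ft_force": force on the tool from outside, world axes, zero at the start; "wrist_torque": the same for the moment, N m; "finger_gap": finger opening in mm.
Only numpy, scipy, OpenCV 4.12 (cv2) and the standard library are available. Lean on these libraries where they do the work, as an engineer would, in place of code of your own. Each camera call takes 0.05 s, during which the arm holds its last target.

## Working session

There is one attempt and no reset: what is moved stays moved. The work goes in short steps, Python scripts to look and compute and a tool call to move; the robot and the scene stay as the last step left them, time stands still between calls to the robot, and variables do not carry over. Pictures are saved under pics/ and viewed, and the job is handed in when it is done.

Besides the shell and the picture viewer there is one more tool, called as name([rows], argument=value, ...), one row to a line, values as JSON. apply_moves: Moves the arm, as the interface text tells. Its arguments: {"type":"object","properties":{"series":{"type":"array"},"grip_force":{"type":"number"}},"required":["series"]}

```bash
ls; mkdir -p pics
cat > h.py <<'E'
import numpy as np, cv2
from bench import sense, optics, hand_in, spotter, r
def snap(n,fn=None):
    p=optics.snapshot(n)
    if fn: cv2.imwrite('pics/'+fn+'.png',p['color'])
    return p
def w2p(p,X):
    X=np.array(X,float).reshape(-1,1,3)
    return cv2.projectPoints(X,np.array(p['rvec'],float),np.array(p['tvec'],float),np.array(p['intrinsics'],float),None)[0].reshape(-1,2)
def c2w(p,c):
    R=cv2.Rodrigues(np.array(p['rvec'],float))[0]
    return R.T@(np.array(c,float)-np.array(p['tvec'],float).ravel())
def pix(p,uv,z=None,x=None,y=None):
    R=cv2.Rodrigues(np.array(p['rvec'],float))[0];t=np.array(p['tvec'],float).ravel()
    C=-R.T@t; d=R.T@np.linalg.inv(p['intrinsics'])@np.array([uv[0],uv[1],1.])
    i,v=(2,z) if z is not None else ((0,x) if x is not None else (1,y))
    return C+d*(v-C[i])/d[i]
E
python3 - <<'E'
from h import *
print(sense()['tool_pos'],sense()['tcp_rot'],r.tip_extent,sense()['finger_gap'])
for n in ['side','top']:
    p=snap(n,n+'0')
    print(n,'cam',-cv2.Rodrigues(np.array(p['rvec'],float))[0].T@np.array(p['tvec']).ravel())
    for q in ['pail','bail_mid','stand','hook_tip_below','rod_foot','timer','vial','flask','small_beaker']:
        try:
            for d in spotter.search_frame(p,q): print(n,q,round(d['p'],2),c2w(p,d['xyz']).round(),w2p(p,c2w(p,d['xyz'])).round())
        except Exception as e: print(q,e)
E
```

```text
pics
[ 232.2970179  -552.61677817  241.23490145] [-1.79892980e+02 -9.40765600e-03  2.27930845e+01] 11.0 85.79337326490871
side cam [ 172.68321761 1318.57703259  918.99268641]
side pail 0.93 [416. 154.  54.] [[346. 236.]]
side pail 0.8 [362. -83.  38.] [[378. 202.]]
side pail 0.73 [ 613. -146.   45.] [[311. 180.]]
side pail 0.7 [ 445. -303.   47.] [[367. 166.]]
side bail_mid 0.73 [385. -34.  63.] [[369. 202.]]
side bail_mid 0.58 [ 396. -364.   68.] [[384. 155.]]
side stand 0.61 [654. 136.  16.] [[272. 229.]]
side hook_tip_below 0.7 [650. 129.  11.] [[274. 230.]]
side hook_tip_below 0.62 [ 558. -169.   69.] [[328. 173.]]
side rod_foot 0.72 [657. 140.   9.] [[271. 232.]]
side timer 0.78 [695.  19.  30.] [[272. 204.]]
side vial 0.5 [486.   7.  40.] [[335. 210.]]
side small_beaker 0.93 [ 633. -360.   67.] [[322. 148.]]
top cam [ 421.0597734    22.26713057 1138.05584461]
top pail 0.88 [412. 211.   6.] [[255. 242.]]
top pail 0.84 [ 453. -333.   15.] [[434. 227.]]
top pail 0.77 [364. -95.  -2.] [[356. 257.]]
top pail 0.71 [ 617. -200.   -3.] [[388. 175.]]
top bail_mid 0.74 [ 418. -375.   69.] [[455. 239.]]
top bail_mid 0.63 [364. 234.  65.] [[244. 259.]]
top bail_mid 0.59 [ 552. -192.   68.] [[390. 193.]]
top bail_mid 0.52 [395. -46.  69.] [[341. 247.]]
top stand 0.66 [636. 127.  10.] [[283. 169.]]
top hook_tip_below 0.79 [639. 132.  11.] [[281. 168.]]
top hook_tip_below 0.49 [577. 376.  47.] [[198. 187.]]
top rod_foot 0.61 [639. 127.  11.] [[283. 168.]]
top timer 0.47 [697.   6.  49.] [[322. 146.]]
top flask 0.77 [578. 380.  50.] [[197. 186.]]
top small_beaker 0.61 [ 646. -392.   49.] [[455. 162.]]
```

View pics/side0.png

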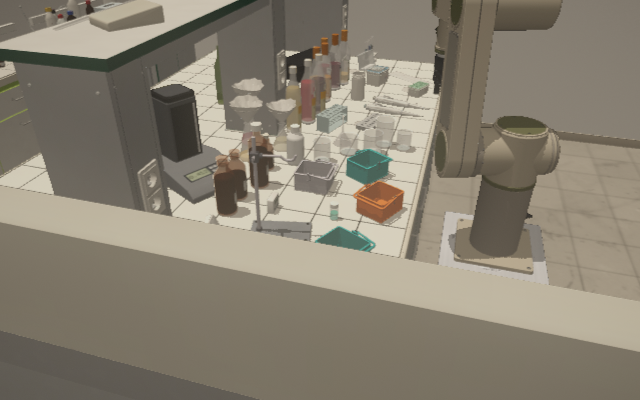

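View pics/top0.png

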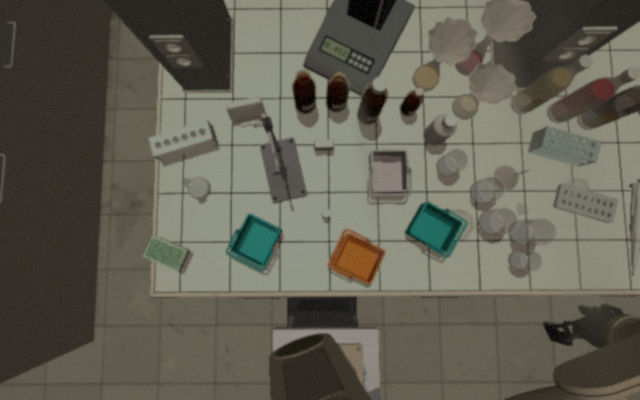

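Run:
```python
import cv2
a=cv2.imread('pics/top0.png')[140:300,180:500]
cv2.imwrite('pics/top0c.png',cv2.resize(a,(800,400),interpolation=cv2.INTER_CUBIC))
a=cv2.imread('pics/side0.png')[80:280,230:430]
cv2.imwrite('pics/side0c.png',cv2.resize(a,(600,600),interpolation=cv2.INTER_CUBIC))
```

```text
(no output)
```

View pics/top0c.png

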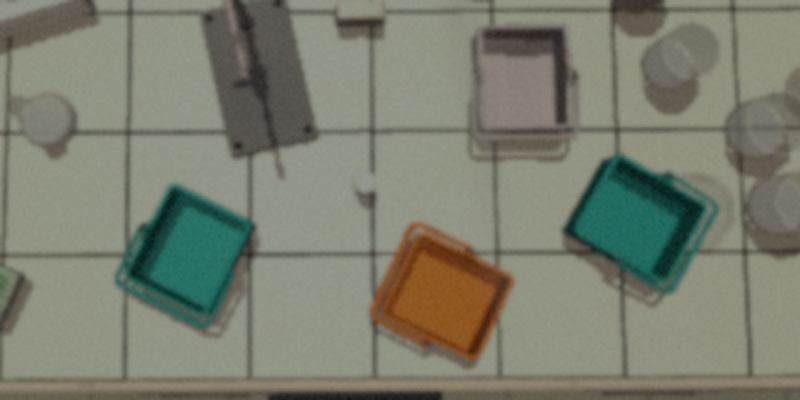

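View pics/side0c.png

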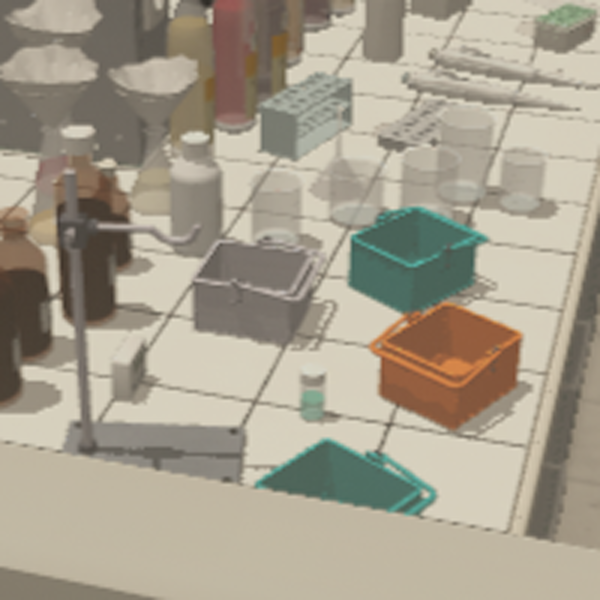

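The four pail-shaped things in the top image are teal at (255,242), orange at (357,257), teal at (435,228) and grey steel at (390,175). The steel one fits the description, and its bail is folded towards −x (row ~199). The hook's free end is at about top (293,208) and side (297,155). I'll confirm with enlarged crops and bring the wrist camera in.

Run:
```python
import cv2
a=cv2.imread('pics/top0.png')
b=a[140:210,355:425]; cv2.imwrite('pics/c1.png',cv2.resize(b,(560,560),interpolation=cv2.INTER_CUBIC))
b=a[100:220,240:320]; cv2.imwrite('pics/c2.png',cv2.resize(b,(400,600),interpolation=cv2.INTER_CUBIC))
b=cv2.imread('pics/side0.png')[125:245,235:355]; cv2.imwrite('pics/c3.png',cv2.resize(b,(600,600),interpolation=cv2.INTER_CUBIC))
from h import *
snap('wrist','w0')
```

```text
(no output)
```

View pics/c1.png

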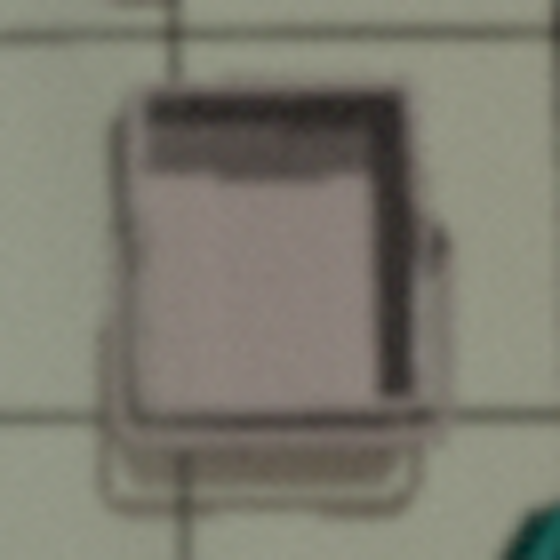

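View pics/c2.png

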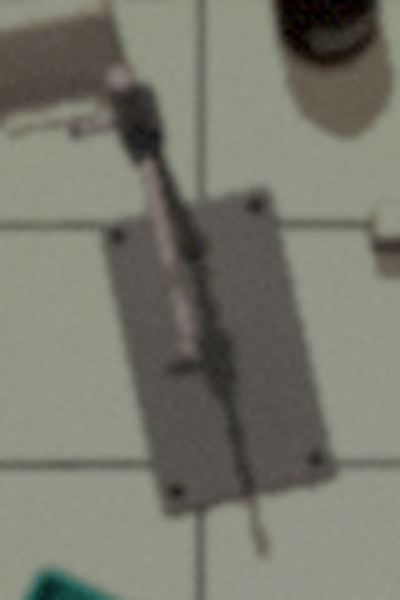

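View pics/c3.png

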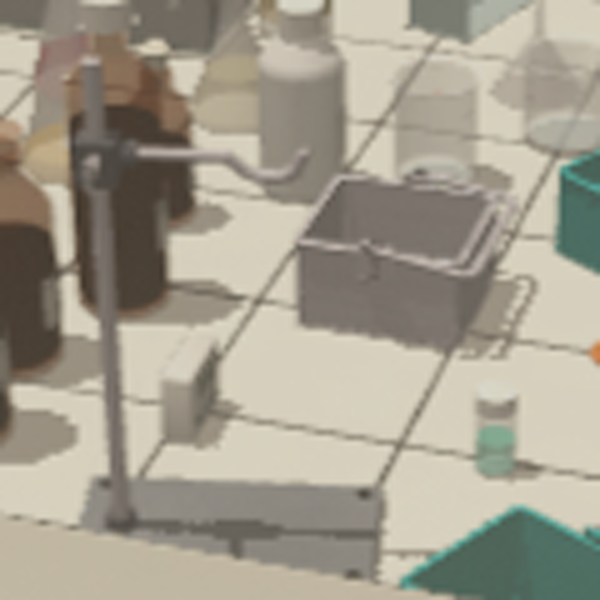

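View pics/w0.png

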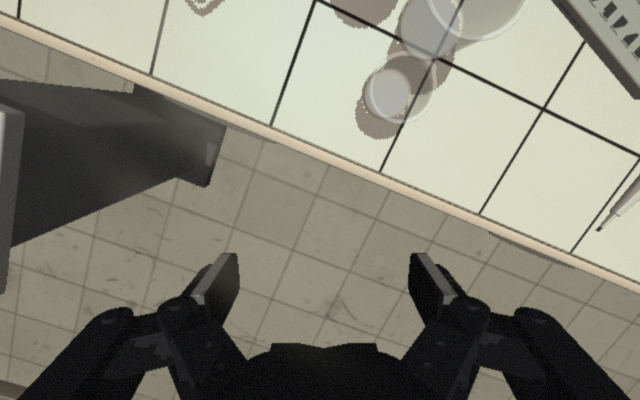

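Run:
```python
from h import *
from scipy.optimize import least_squares
p=snap('top'); s=snap('side')
c=lambda u,v:(240+u/5,100+v/5)
for q in [(108,228),(268,188),(335,470),(167,515)]: print('base',pix(p,c(*q),z=12).round(1))
for q in [(120,75)]: print('rodtop',pix(p,c(*q),z=328).round(1))
for z in (250,265,280): print('tip',pix(p,c(190,357),z=z).round(1))
d=lambda u,v:(355+u/8,140+v/8)
for q in [(132,90),(408,88),(440,432),(122,440)]: print('rim?',pix(p,d(*q),z=70).round(1))
for q in [(105,505),(415,510),(260,508)]: print('bar',pix(p,d(*q),z=63).round(1))
e=lambda u,v:(235+u/5,125+v/5)
for q in [(340,178),(300,240),(470,268),(505,205)]: print('siderim',pix(s,e(*q),z=70).round(1))
print('side rodfoot',pix(s,e(120,520),z=12).round(1),'basecorner',pix(s,e(380,490),z=12).round(1))
```

```text
base [710.1 193.3  12. ]
base [734.8  93.7  12. ]
base [557.4  52.7  12. ]
base [530.4 155.8  12. ]
rodtop [699.5 140.4 328. ]
tip [584.5 116.7 250. ]
tip [581.8 115.1 265. ]
tip [579.  113.5 280. ]
rim? [ 675.7 -139.3   70. ]
rim? [ 675.6 -240.8   70. ]
rim? [ 548.1 -248.4   70. ]
rim? [ 546.1 -132.9   70. ]
bar [ 523.  -127.2   63. ]
bar [ 520.4 -240.2   63. ]
bar [ 521.5 -183.7   63. ]
siderim [ 668.5 -231.4   70. ]
siderim [ 667.1 -134.5   70. ]
siderim [ 543.5 -130.9   70. ]
siderim [ 543.1 -226.1   70. ]
side rodfoot [695.2 140.3  12. ] basecorner [549.7  62.   12. ]
```

apply_moves([
  [1,[0.02,0.03,0.05],0.18],
  [1,[0.06,0.07,0.08],0.36],
  [1,[0.1,0.11,0.08],0.54],
  [1,[0.14,0.15,0.08],0.72],
  [1,[0.18,0.2,0.08],0.9],
])

```text
time: 1.78
tool_pos: [412.5, -353.2, 322.4]
tcp_rot: [180.0, 0.0, 74.7]
ft_force: [2.2, -0.8, 0.2]
finger_gap: 85.6
```

apply_moves([
  [1,[0.04,0.04,0],0.14],
  [1,[0.08,0.08,0],0.28],
  [1,[0.1,0.11,0],0.28],
  [1,[0.1,0.11,0],0.28],
])

```text
time: 2.28
tool_pos: [513.8, -240.8, 322.4]
tcp_rot: [180.0, -0.0, 90.9]
ft_force: [-0.3, -0.1, -0.2]
finger_gap: 85.6
```

Run:
```python
from h import *
s=sense();print(s['time'],s['tool_pos'],s['tcp_rot'],s['ft_force'])
p=snap('wrist','w1')
R=cv2.Rodrigues(np.array(p['rvec'],float))[0]
print('cam',-R.T@np.array(p['tvec']).ravel(),R)
```

```text
2.275 [ 513.8220798  -240.79278087  322.35798814] [ 1.79959918e+02 -1.29992297e-02  9.09260493e+01] [-0.28963799 -0.09260083 -0.18136633]
cam [ 513.05392146 -165.25784337  453.16853039] [[ 0.9998283   0.01849186  0.00119437]
 [ 0.01732582 -0.95575008  0.29366922]
 [ 0.00657201 -0.2935981  -0.95590636]]
```

View pics/w1.png

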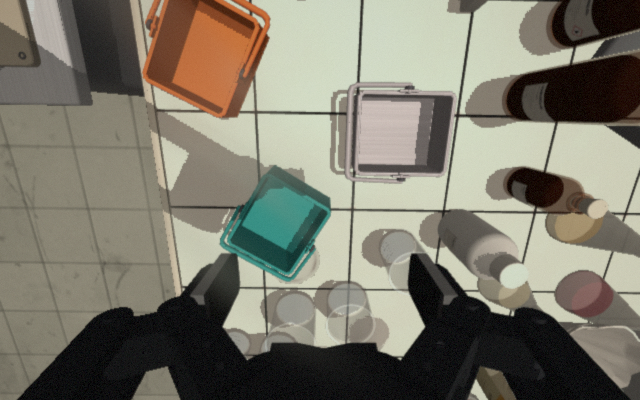

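Run:
```python
import cv2
b=cv2.imread('pics/w1.png')[75:190,330:470]; cv2.imwrite('pics/c4.png',cv2.resize(b,(700,575),interpolation=cv2.INTER_CUBIC))
```

```text
(no output)
```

View pics/c4.png

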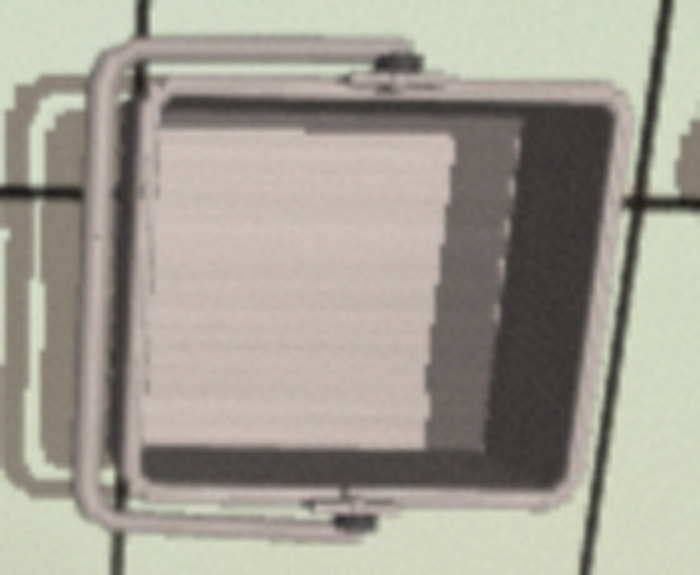

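Run:
```python
from h import *
p=snap('wrist')
c=lambda u,v:(330+u/5,75+v/5)
for n,q,z in [('bar+',(104,75),63),('bar-',(90,495),63),('piv+',(400,48),75),('piv-',(352,530),75),('rim',(625,88),70),('rim',(572,500),70),('rim',(150,85),70),('rim',(128,495),70),('leg outer +',(250,40),68),('leg outer -',(230,535),68)]:
    print(n,pix(p,c(*q),z=z).round(1))
# fit pose: bail bar line and legs, rim edges
from scipy.optimize import least_squares
X=[(-70.9,48,62.5),(-70.9,-48,62.5),(62,54,70),(62,-54,70)]
obs=[c(104,85),c(90.5,485),c(628,84),c(575,505)]
def f(v):
    a=v[2];R=np.array([[np.cos(a),-np.sin(a)],[np.sin(a),np.cos(a)]])
    W=np.array([[*(R@x[:2]+v[:2]),x[2]] for x in map(np.array,X)])
    return (w2p(p,W)-np.array(obs)).ravel()
r_=least_squares(f,[610,-188,0]);print(r_.x,np.degrees(r_.x[2]),r_.fun.round(2))
```

```text
bar+ [ 546.8 -138.2   63. ]
bar- [ 547.8 -245.6   63. ]
piv+ [ 617.4 -131.7   75. ]
piv- [ 617.1 -251.5   75. ]
rim [ 675.5 -139.5   70. ]
rim [ 676.9 -243.4   70. ]
rim [ 557.7 -140.8   70. ]
rim [ 557.4 -244.    70. ]
leg outer + [ 582.1 -129.9   68. ]
leg outer - [ 586. -255.   68.]
[ 6.16580846e+02 -1.91614491e+02  1.20468095e-03] 0.06902313405718537 [-1.17  2.67 -1.46 -2.37  2.05 -0.85  0.46  0.59]
```

apply_moves([
  [0.5,[0.025,0.025,-0.04],0],
  [0.5,[0.042,0.049,-0.08],-0.005],
  [0.5,[0.042,0.049,-0.13],-0.005],
  [0.5,[0.042,0.049,-0.15],-0.005],
  [0.5,[0.042,0.049,-0.15],-0.005],
])

```text
time: 3.0
tool_pos: [553.2, -194.8, 171.3]
tcp_rot: [-179.9, -0.0, 90.4]
ft_force: [0.6, -0.8, 0.8]
finger_gap: 42.7
```

Run:
```python
from h import *
s=sense();print(s['time'],s['tool_pos'],s['tcp_rot'],s['ft_force'],s['finger_gap'])
p=snap('wrist','w2')
```

```text
3.0 [ 553.19637428 -194.78096254  171.31651594] [-1.79857593e+02 -2.18016823e-02  9.03806651e+01] [ 0.63078642 -0.81519535  0.8295814 ] 42.654772344660074
```

View pics/w2.png

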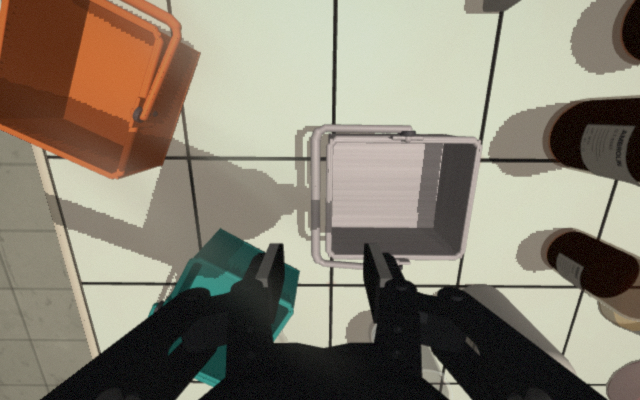

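apply_moves([
  [0.5,[0.002,0.003,-0.04],0],
  [0.5,[0.002,0.003,-0.08],0],
  [0.5,[0.002,0.003,-0.105],0],
  [0.5,[0.002,0.003,-0.112],0],
  [0.5,[0.002,0.003,-0.113],0],
])

```text
time: 3.68
tool_pos: [557.7, -193.1, 62.5]
tcp_rot: [179.8, 0.1, 90.4]
ft_force: [0.1, -0.1, 0.0]
finger_gap: 42.3
```

Run:
```python
from h import *
s=sense();print(s['time'],s['tool_pos'],s['tcp_rot'],s['ft_force'],s['finger_gap'])
p=snap('wrist','w3');s=snap('side')
b=s['color'][125:245,265:385]; cv2.imwrite('pics/s3.png',cv2.resize(b,(600,600),interpolation=cv2.INTER_CUBIC))
```

```text
3.675 [ 557.67523518 -193.09639688   62.45119089] [1.79817035e+02 1.26528622e-01 9.03602253e+01] [ 0.05689391 -0.06069571  0.02815206] 42.34414419792565
```

View pics/w3.png

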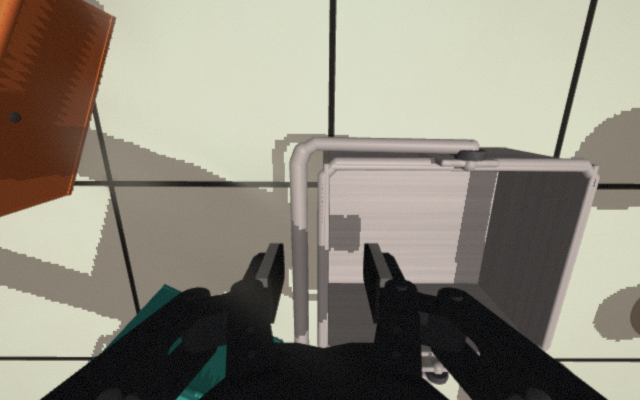

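View pics/s3.png

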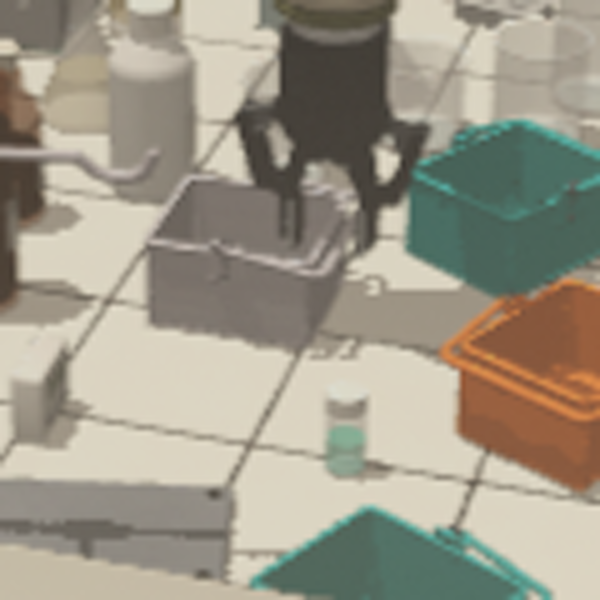

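apply_moves([
  [0.5,[0.002,0.001,-0.002],0],
  [0.5,[0.004,0.001,-0.003],0],
  [0.5,[0.004,0.001,-0.003],0],
])

```text
time: 4.15
tool_pos: [562.2, -192.0, 59.9]
tcp_rot: [179.8, 0.1, 90.4]
ft_force: [-0.8, 0.4, -1.0]
finger_gap: 42.3
```

Run:
```python
from h import *
p=snap('wrist','w4')
for i in range(3):
    s=sense();print(s['time'],s['tool_pos'],s['ft_force'])
    snap('side')
```

```text
4.2 [ 561.97129391 -191.95681227   59.76963855] [-0.30826163  0.72939769 -0.37672747]
4.25 [ 561.83624116 -191.93666842   59.64848842] [ 0.30726846 -0.24556542 -0.27398219]
4.3 [ 561.79089771 -191.95358762   59.6387681 ] [-0.41721678  0.00619343  0.39683196]
```

apply_moves([
  [0.5,[0.001,0,0],0],
  [0.5,[0.002,0,0],0],
  [0.5,[0.002,0,0],0],
])

```text
time: 4.72
tool_pos: [563.4, -191.9, 59.3]
tcp_rot: [179.8, 0.1, 90.4]
ft_force: [-1.5, -0.9, -0.2]
finger_gap: 42.6
```

```bash
cat >> h.py <<'E'
def avg(n=4,cam='wrist',fn=None):
    F=[];
    for i in range(n):
        p=snap(cam,fn); s=sense(); F.append(s['ft_force'])
    print('t',s['time'],'pos',np.round(s['tool_pos'],1),'rot',np.round(s['tcp_rot'],1),'F',np.mean(F,0).round(2),'gap',round(s['finger_gap'],1))
    return p
E
python3 -c "
from h import *
avg(4,fn='w5')"
```

```text
t 4.925 pos [ 563.5 -191.9   59.4] rot [1.798e+02 1.000e-01 9.040e+01] F [-2.03 -0.41 -0.52] gap 43.0
```

View pics/w5.png

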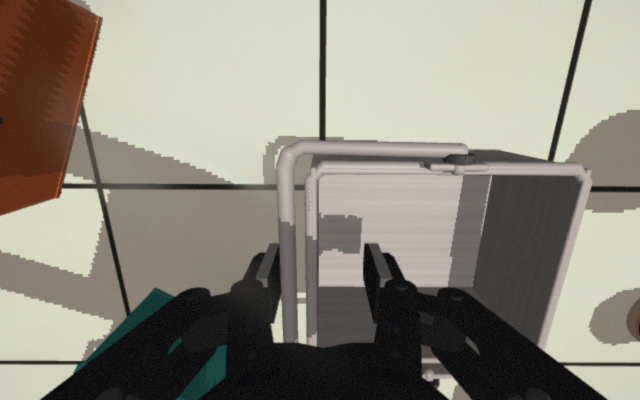

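apply_moves([
  [0.5,[0,0,0.003],0],
  [0.5,[0,0,0.006],0],
  [0.5,[0,0,0.009],0],
  [0.5,[0,0,0.012],0],
])

```text
time: 5.42
tool_pos: [563.4, -191.9, 71.6]
tcp_rot: [179.8, 0.1, 90.4]
ft_force: [-1.9, 0.1, -1.4]
finger_gap: 43.0
```

```bash
python3 -c "
from h import *
avg(3,fn='w6')"
```

```text
t 5.575 pos [ 563.6 -192.    71.7] rot [1.798e+02 1.000e-01 9.040e+01] F [-2.34  0.15 -0.55] gap 42.8
```

View pics/w6.png

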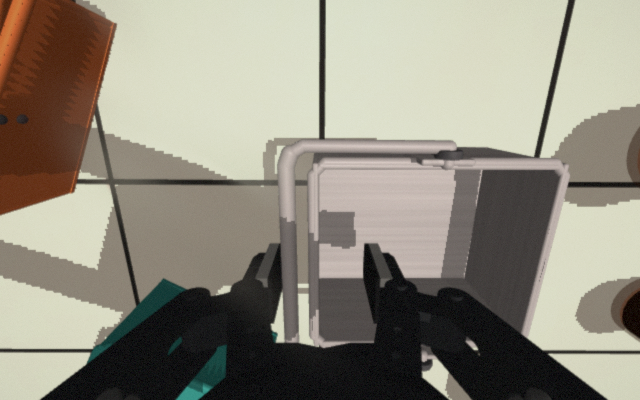

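```bash
cat >> h.py <<'E'
def bail(th,px,py,yaw=0.005,h=75):
    c,s=np.cos(yaw),np.sin(yaw)
    out=[]
    for y in (60,45,30):
        x=-72*np.cos(np.radians(th-10)); z=h+72*np.sin(np.radians(th-10))
        out.append([px+c*x-s*y,py+s*x+c*y,z])
    return out
E
python3 - <<'E'
from h import *
p=snap('wrist')
for th in (0,5,10,15,20): print(th,w2p(p,bail(th,617,-191.8)).round(1).tolist())
print(w2p(p,[[677,-138.8,70],[557,-138.8,70]]))
cv2.imwrite('pics/c6.png',cv2.resize(p['color'][120:300,260:480],(733,600),interpolation=cv2.INTER_CUBIC))
E
```

```text
0 [[285.4, 147.3], [286.5, 178.1], [287.5, 207.0]]
5 [[282.0, 148.8], [283.2, 180.9], [284.4, 211.0]]
10 [[279.4, 150.6], [280.8, 184.1], [282.1, 215.4]]
15 [[278.0, 152.5], [279.5, 187.5], [280.8, 220.2]]
20 [[277.7, 154.5], [279.3, 191.3], [280.8, 225.4]]
[[568.19332867 166.10429776]
 [308.30209947 163.98197685]]
```

View pics/c6.png

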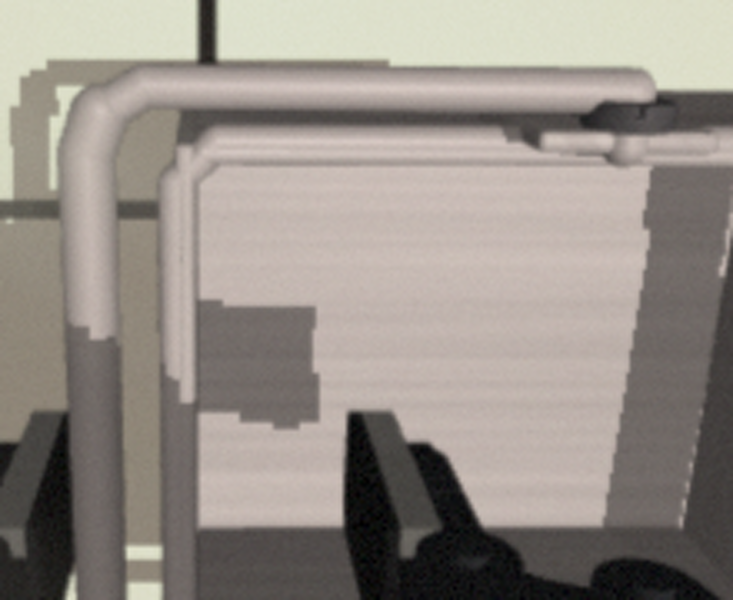

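The bar stayed at θ≈0 and the pad slid on it with about 2.3 N of push. The pail didn't move. I'll go back down, press a little harder and lift again.

apply_moves([
  [0.5,[-0.003,0,-0.006],0],
  [0.5,[-0.003,0,-0.014],0],
  [0.5,[0.0,0,-0.014],0],
  [0.5,[0.002,0,-0.014],0],
  [0.5,[0.002,0,-0.014],0],
])

```text
time: 6.25
tool_pos: [565.4, -192.0, 57.4]
tcp_rot: [179.9, 0.1, 90.4]
ft_force: [-3.1, 0.4, -0.8]
finger_gap: 43.0
```

```bash
python3 -c "
from h import *
avg(4,fn='w7')"
```

```text
t 6.45 pos [ 565.4 -192.    57.5] rot [1.798e+02 1.000e-01 9.040e+01] F [-2.12  0.4  -0.95] gap 42.8
```

apply_moves([
  [0.4,[-0.006,0,0],0],
  [0.3,[-0.011,0,0],0],
  [0.23,[-0.014,0,0],0],
  [0.23,[-0.014,0,0],0],
], grip_force=20)

```text
time: 6.95
tool_pos: [551.5, -192.1, 57.8]
tcp_rot: [179.8, 0.1, 90.4]
ft_force: [0.7, -0.3, 0.0]
finger_gap: 19.6
```

```bash
python3 -c "
from h import *
p=avg(4,fn='w8')
cv2.imwrite('pics/c8.png',cv2.resize(p['color'][120:320,240:490],(750,600),interpolation=cv2.INTER_CUBIC))"
```

```text
t 7.15 pos [ 551.4 -192.    57.5] rot [1.798e+02 1.000e-01 9.040e+01] F [ 0.16 -0.05  0.13] gap 19.9
```

View pics/c8.png

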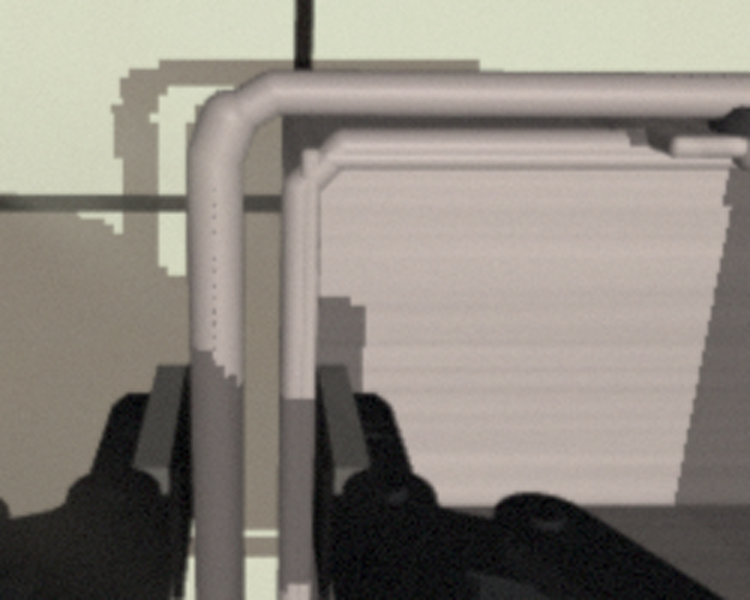

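apply_moves([
  [0.215,[0.001,0,0],0],
  [0.205,[0.001,0,0],0],
  [0.205,[0.001,0,0],0],
])

```text
time: 7.52
tool_pos: [552.1, -192.0, 57.5]
tcp_rot: [179.9, 0.1, 90.4]
ft_force: [-6.1, 0.3, 4.5]
finger_gap: 18.0
```

```bash
python3 -c "
from h import *
p=avg(4,fn='w9')
cv2.imwrite('pics/c9.png',cv2.resize(p['color'][120:320,240:490],(750,600),interpolation=cv2.INTER_CUBIC))"
```

```text
t 7.725 pos [ 552.1 -192.    57.5] rot [1.799e+02 1.000e-01 9.040e+01] F [-5.32  0.21  4.64] gap 18.4
```

View pics/c9.png

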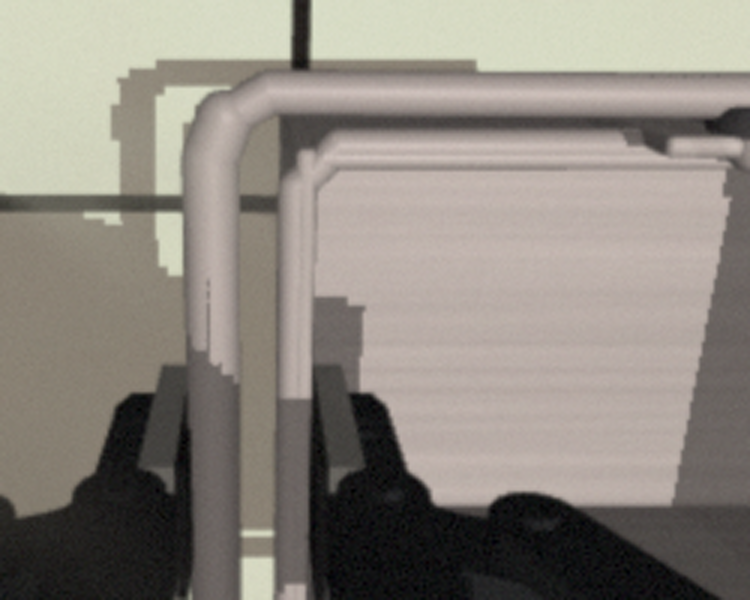

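apply_moves([
  [0.205,[0,0,0.001],0],
  [0.205,[0,0,0.002],0],
  [0.205,[0,0,0.003],0],
])

```text
time: 8.1
tool_pos: [552.1, -191.9, 60.3]
tcp_rot: [179.9, 0.1, 90.4]
ft_force: [1.1, 0.5, -2.6]
finger_gap: 18.1
```

```bash
python3 -c "
from h import *
p=avg(4,fn='w10')
cv2.imwrite('pics/c10.png',cv2.resize(p['color'][120:320,240:490],(750,600),interpolation=cv2.INTER_CUBIC))
s=snap('side')
b=s['color'][145:225,285:365]; cv2.imwrite('pics/s10.png',cv2.resize(b,(600,600),interpolation=cv2.INTER_CUBIC))
"
```

```text
t 8.3 pos [ 552.1 -191.9   60.4] rot [1.799e+02 1.000e-01 9.040e+01] F [ 1.48 -0.27 -2.56] gap 17.9
```

View pics/c10.png

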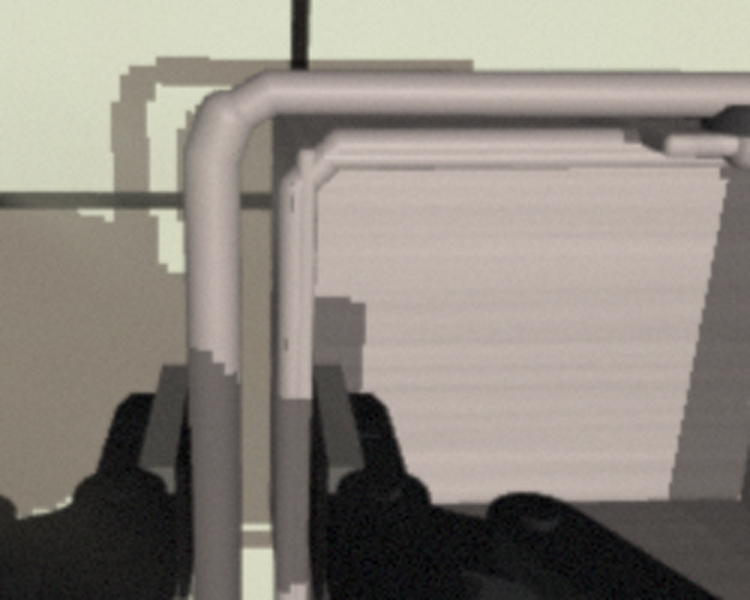

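View pics/s10.png

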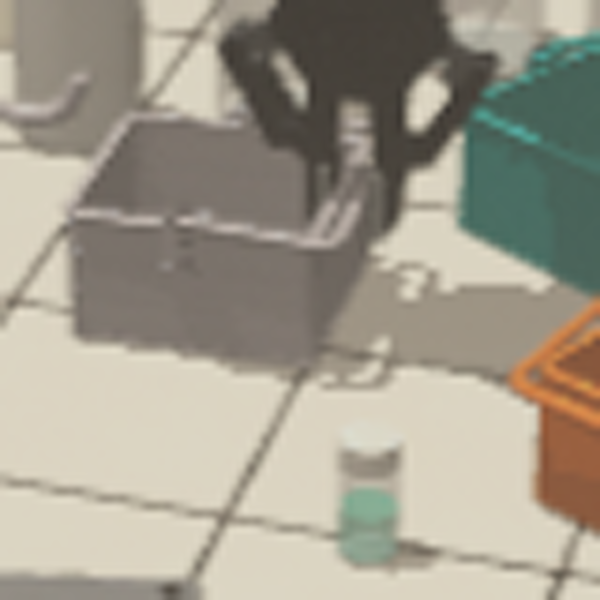

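The squeeze lifted the pail's −x edge slightly (Fz −2.6 N) and the bail didn't swing. I'm setting the pail back down and opening, then I'll try a quick upward stroke that slides the pail only a few mm. The bail keeps any angle it gains.

apply_moves([
  [0.205,[0,0,-0.002],0],
  [0.205,[0,0,-0.003],0],
  [0.25,[0.0,0,-0.003],0],
  [0.3,[0.0015,0,-0.003],0],
  [0.3,[0.0015,0,-0.003],0],
])

```text
time: 8.98
tool_pos: [554.0, -192.0, 57.6]
tcp_rot: [179.9, 0.1, 90.4]
ft_force: [0.2, -0.1, 0.2]
finger_gap: 26.0
```

```bash
python3 -c "
from h import *
p=avg(3,fn='w11')
cv2.imwrite('pics/c11.png',cv2.resize(p['color'][120:320,240:490],(750,600),interpolation=cv2.INTER_CUBIC))
"
```

```text
t 9.125 pos [ 553.7 -192.    57.5] rot [1.799e+02 1.000e-01 9.040e+01] F [-0.18  0.15 -0.22] gap 25.5
```

View pics/c11.png

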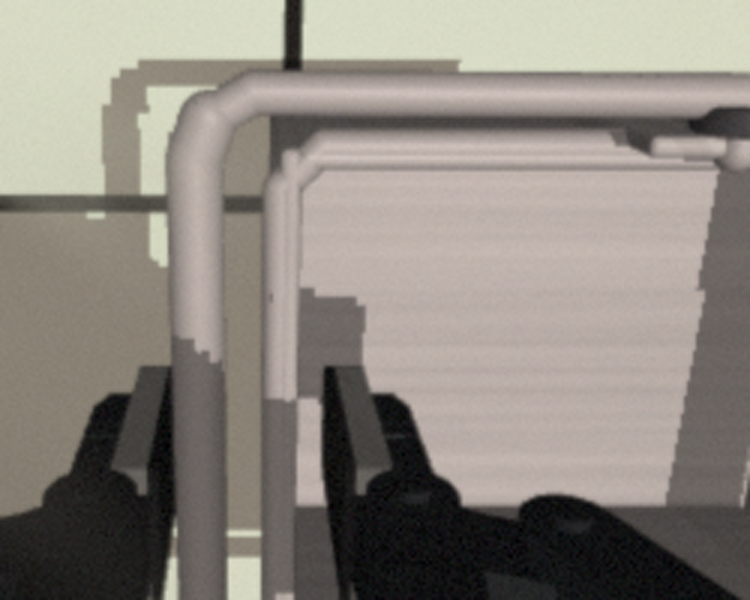

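apply_moves([
  [0.3,[0.003,0,0.002],0],
  [0.3,[0.006,0,0.01],0],
  [0.3,[0.007,0,0.013],0],
])

```text
time: 9.5
tool_pos: [561.2, -192.1, 71.3]
tcp_rot: [179.8, 0.1, 90.4]
ft_force: [-2.1, 0.3, -0.2]
finger_gap: 25.5
```

```bash
python3 -c "
from h import *
p=avg(3,fn='w12')
cv2.imwrite('pics/c12.png',cv2.resize(p['color'][120:320,240:490],(750,600),interpolation=cv2.INTER_CUBIC))
"
```

```text
t 9.65 pos [ 560.9 -192.1   70.8] rot [1.799e+02 1.000e-01 9.040e+01] F [-2.55  0.11  0.24] gap 25.4
```

View pics/c12.png

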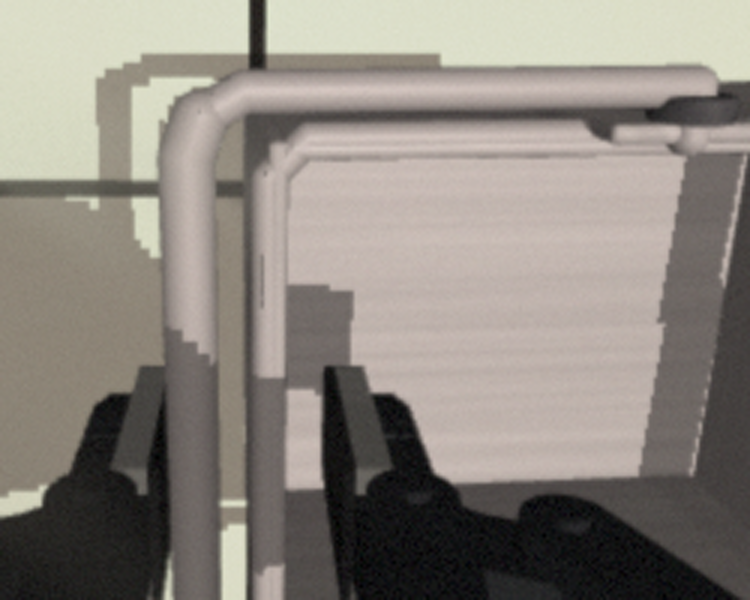

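```bash
cat >> h.py <<'E'
def est(p,ur,vr,ub,vb,rimoff=None,zr=69,yaw=0.005):
    """rim left edge pixel and bar centre pixel; returns px & list of theta candidates"""
    e=pix(p,(ur,vr),z=zr); print('rim edge',e.round(1))
    for th in range(0,41,4):
        x=-72*np.cos(np.radians(th-10)); z=75+72*np.sin(np.radians(th-10))
        b=pix(p,(ub,vb),z=z); print(th,'pivot x by bar',round(b[0]-x,1))
E
python3 - <<'E'
from h import *
# w11 pose: reconstruct camera from current by translation
p=snap('wrist')
def shifted(p,d):
    q=dict(p);R=cv2.Rodrigues(np.array(p['rvec'],float))[0]
    C=-R.T@np.array(p['tvec'],float).ravel()+d
    q['tvec']=-R@C; return q
s=sense()['tool_pos']
q=shifted(p,np.array([553.7,-192,57.5])-s)
print('w11');est(q,240+264/3,120+230/3,240+197/3,120+230/3)
print('w12');est(p,240+248/3,120+230/3,240+190/3,120+230/3)
q=shifted(p,np.array([563.6,-192,71.7])-s)
print('w6');est(q,260+162*.3,120+230*.3,260+91*.3,120+230*.3)
E
```

```text
w11
rim edge [ 556.3 -150.6   69. ]
0 pivot x by bar 617.2
4 pivot x by bar 618.2
8 pivot x by bar 618.9
12 pivot x by bar 619.2
16 pivot x by bar 619.1
20 pivot x by bar 618.7
24 pivot x by bar 617.9
28 pivot x by bar 616.8
32 pivot x by bar 615.4
36 pivot x by bar 613.6
40 pivot x by bar 611.5
w12
rim edge [ 561.  -154.4   69. ]
0 pivot x by bar 622.3
4 pivot x by bar 623.3
8 pivot x by bar 624.0
12 pivot x by bar 624.3
16 pivot x by bar 624.3
20 pivot x by bar 623.9
24 pivot x by bar 623.2
28 pivot x by bar 622.2
32 pivot x by bar 620.8
36 pivot x by bar 619.0
40 pivot x by bar 616.9
w6
rim edge [ 557.2 -151.    69. ]
0 pivot x by bar 617.2
4 pivot x by bar 618.5
8 pivot x by bar 619.5
12 pivot x by bar 620.1
16 pivot x by bar 620.4
20 pivot x by bar 620.3
24 pivot x by bar 619.8
28 pivot x by bar 619.0
32 pivot x by bar 617.9
36 pivot x by bar 616.4
40 pivot x by bar 614.6
```

Run:
```python
from h import *
s=snap('side')
b=s['color'][145:225,285:365].copy(); b=cv2.resize(b,(640,640),interpolation=cv2.INTER_CUBIC)
for th,c in ((0,(0,0,255)),(10,(0,255,0)),(20,(255,0,0))):
    for y in (60,-60):
      pts=[]
      for u in np.linspace(0,1,2):
        a=np.radians(th-10); pts.append([622-72*u*np.cos(a),-192+y,75+72*u*np.sin(a)])
      q=(w2p(s,pts)-[285,145])*8
      cv2.line(b,tuple(int(v) for v in q[0]),tuple(int(v) for v in q[1]),c,1)
cv2.imwrite('pics/s12.png',b)
```

```text
(no output)
```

View pics/s12.png

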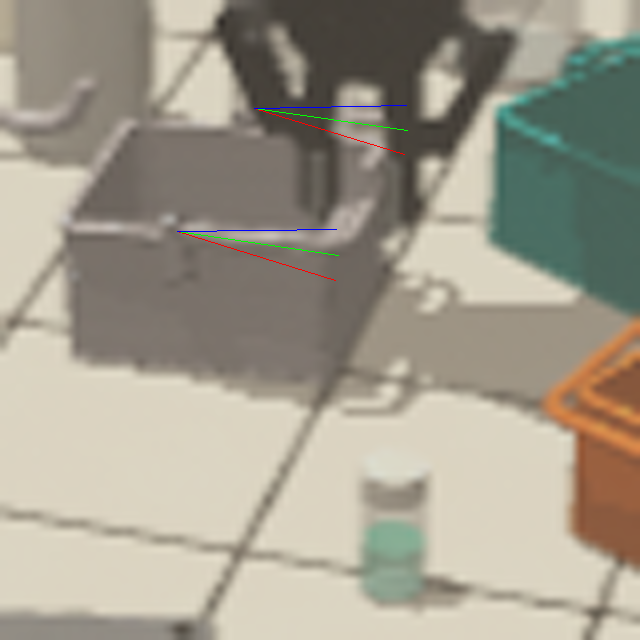

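The upward stroke worked. In the side view the near leg now runs from the ear at (180,232) to (340,240), so the bail is at about 15°, roughly level. The pail slid about 4–5 mm. Next I follow the arc upwards.

apply_moves([
  [0.3,[0.001,0,0.006],0],
  [0.3,[0.003,0,0.012],0],
  [0.3,[0.005,0,0.018],0],
  [0.3,[0.007,0,0.024],0],
])

```text
time: 10.25
tool_pos: [567.9, -192.0, 95.1]
tcp_rot: [179.9, 0.1, 90.4]
ft_force: [-3.3, 0.3, 1.3]
finger_gap: 25.4
```

```bash
cat >> h.py <<'E'
def sideview(fn,px,ths=((0,(0,0,255)),(30,(0,255,0)),(60,(255,0,0)),(100,(0,255,255))),py=-192):
    s=snap('side')
    b=s['color'][125:225,275:375].copy(); b=cv2.resize(b,(600,600),interpolation=cv2.INTER_CUBIC)
    for th,c in ths:
      for y in (60,-60):
        a=np.radians(th-10); pts=[[px-72*u*np.cos(a),py+y,75+72*u*np.sin(a)] for u in (0,1)]
        q=(w2p(s,pts)-[275,125])*6
        cv2.line(b,tuple(int(v) for v in q[0]),tuple(int(v) for v in q[1]),c,1)
    cv2.imwrite('pics/%s.png'%fn,b)
E
python3 -c "
from h import *
p=avg(2,fn='w13'); sideview('s13',622)
cv2.imwrite('pics/c13.png',cv2.resize(p['color'][100:340,220:520],(750,600),interpolation=cv2.INTER_CUBIC))
"
```

```text
t 10.35 pos [ 568.4 -192.3   95.6] rot [179.8   0.2  90.4] F [-2.05  0.24  1.59] gap 25.8
```

View pics/s13.png

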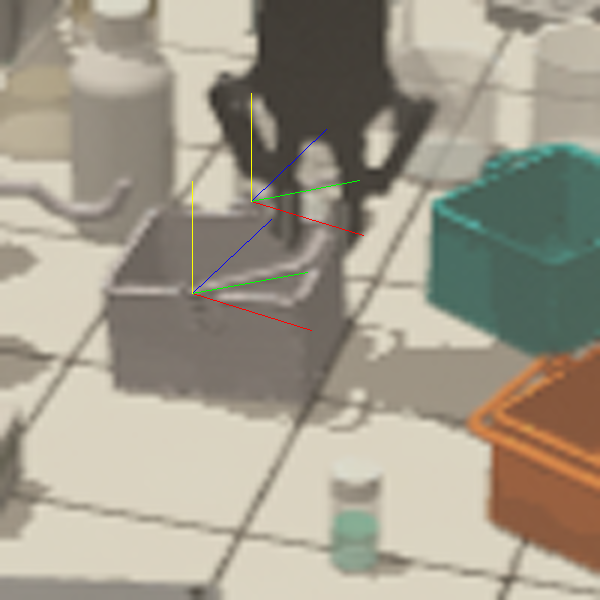

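View pics/c13.png

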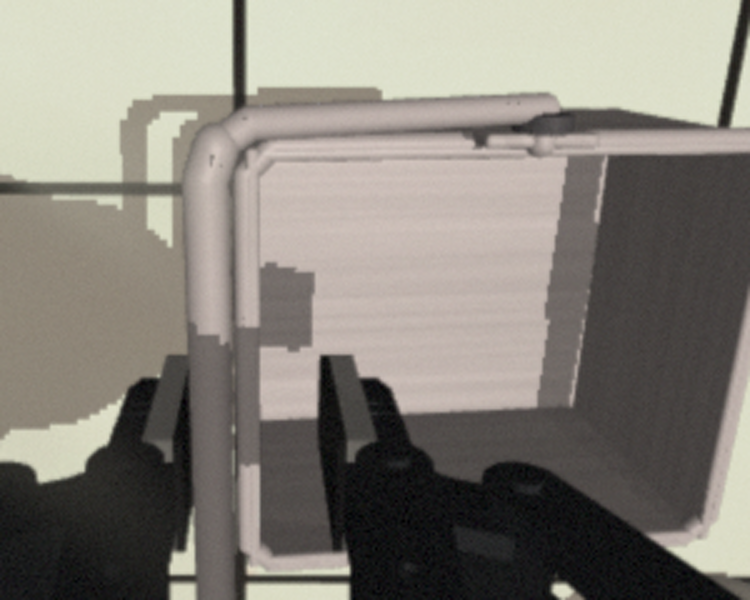

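apply_moves([
  [0.3,[0.0015,0,0.006],0],
  [0.3,[0.0045,0,0.0115],0],
  [0.3,[0.009,0,0.018],0],
  [0.3,[0.015,0,0.024],0],
  [0.3,[0.015,0,0.024],0],
])

```text
time: 11.02
tool_pos: [584.4, -192.4, 120.6]
tcp_rot: [179.7, 0.2, 90.4]
ft_force: [-0.1, -0.2, -0.3]
finger_gap: 25.6
```

```bash
python3 -c "
from h import *
p=avg(2,fn='w14'); sideview('s14',626)
cv2.imwrite('pics/c14.png',cv2.resize(p['color'][100:340,220:520],(750,600),interpolation=cv2.INTER_CUBIC))
"
```

```text
t 11.125 pos [ 583.9 -192.3  119.6] rot [179.7   0.2  90.4] F [ 0.21 -0.07 -0.13] gap 25.4
```

View pics/s14.png

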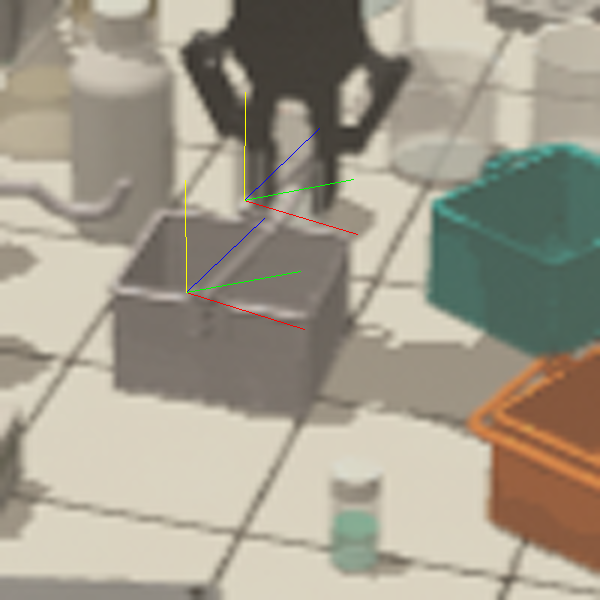

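View pics/c14.png

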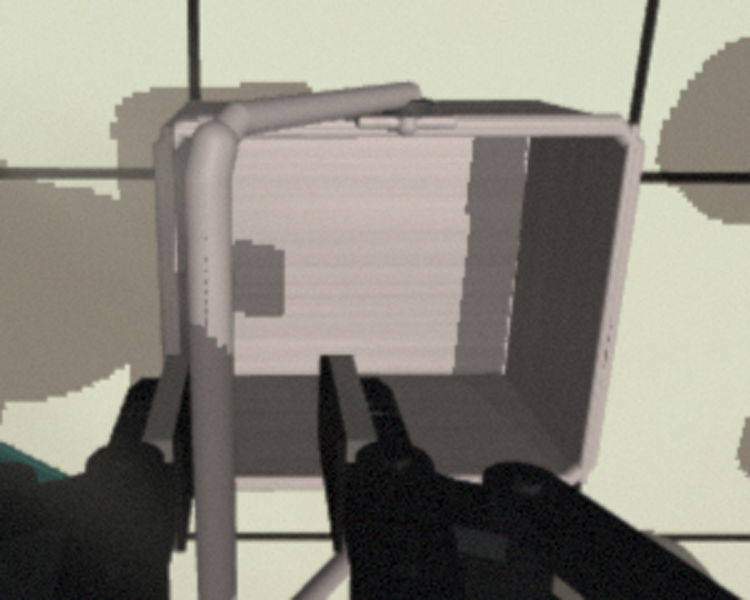

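apply_moves([
  [0.3,[0.009,0,0.0085],0],
  [0.3,[0.018,0,0.014],0],
  [0.3,[0.027,0,0.017],0],
  [0.3,[0.034,0,0.019],0],
  [0.3,[0.034,0,0.019],0],
])

```text
time: 11.8
tool_pos: [618.2, -192.2, 138.3]
tcp_rot: [179.7, 0.2, 90.4]
ft_force: [-0.8, -0.0, -0.8]
finger_gap: 25.8
```

```bash
python3 -c "
from h import *
p=avg(2,fn='w15'); sideview('s15',626)
"
```

```text
t 11.9 pos [ 617.5 -192.2  137.9] rot [179.8   0.2  90.4] F [-1.31  0.23 -0.28] gap 25.3
```

View pics/s15.png

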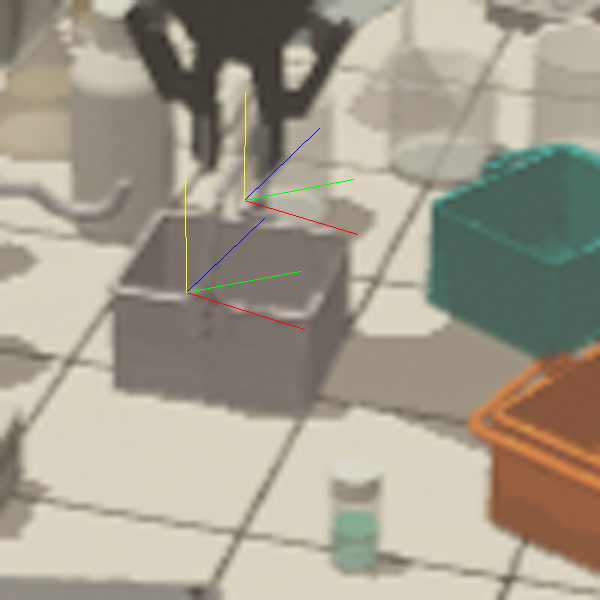

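View pics/w15.png

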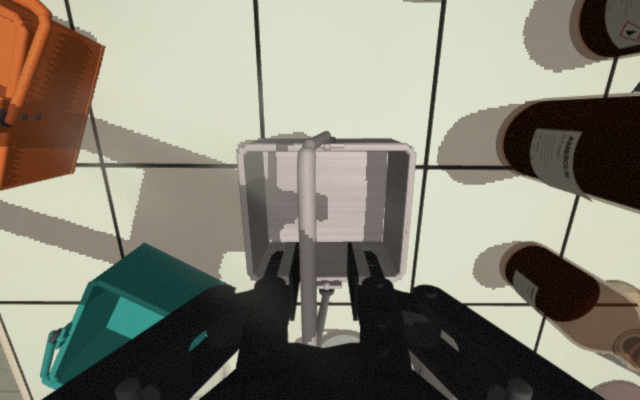

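```bash
python3 -c "
from h import *
p=snap('wrist')
cv2.imwrite('pics/c15.png',cv2.resize(p['color'][125:295,225:430],(723,600),interpolation=cv2.INTER_CUBIC))
for uv in ((239,150),(415,150),(248,277),(409,280)): print(pix(p,uv,z=70).round(1))
for uv in ((323,139),(328,290)): print('piv',pix(p,uv,z=75).round(1))
print('bar',[pix(p,(307.5,200),z=z).round(1) for z in (140,145)])
"
```

```text
[ 560.7 -141.2   70. ]
[ 680.2 -140.1   70. ]
[ 560.1 -239.2   70. ]
[ 685.9 -241.1   70. ]
piv [ 617.6 -132.9   75. ]
piv [ 622.4 -247.1   75. ]
bar [array([ 610.4, -155.1,  140. ]), array([ 610.6, -153.5,  145. ])]
```

View pics/c15.png

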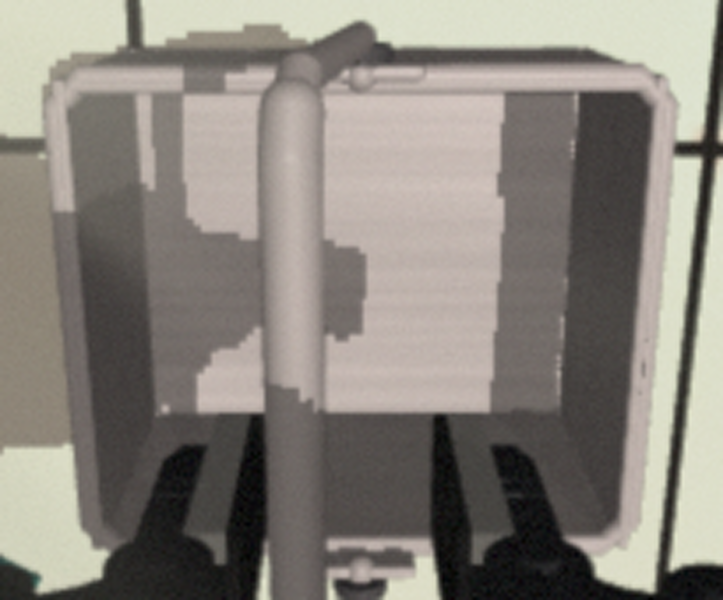

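apply_moves([
  [0.3,[0.005,0,0.0],0],
  [0.3,[0.01,0,0.001],0],
  [0.3,[0.0115,0,0.001],0],
  [0.3,[0.0115,0,0.001],0],
])

```text
time: 12.5
tool_pos: [629.0, -192.2, 138.9]
tcp_rot: [179.8, 0.2, 90.4]
ft_force: [0.7, -0.5, 0.3]
finger_gap: 25.5
```

```bash
python3 -c "
from h import *
p=avg(3,fn='w16')
cv2.imwrite('pics/c16.png',cv2.resize(p['color'][125:295,205:410],(723,600),interpolation=cv2.INTER_CUBIC))
s=snap('side')
b=s['color'][125:225,275:375]; cv2.imwrite('pics/s16.png',cv2.resize(b,(600,600),interpolation=cv2.INTER_CUBIC))
"
```

```text
t 12.65 pos [ 628.7 -192.2  138.8] rot [179.8   0.2  90.4] F [-0.31 -0.33 -0.54] gap 25.6
```

View pics/c16.png

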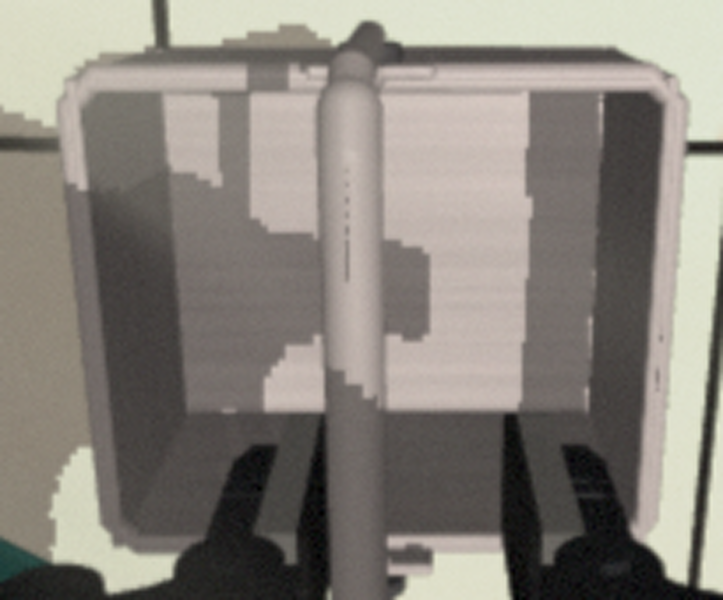

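View pics/s16.png

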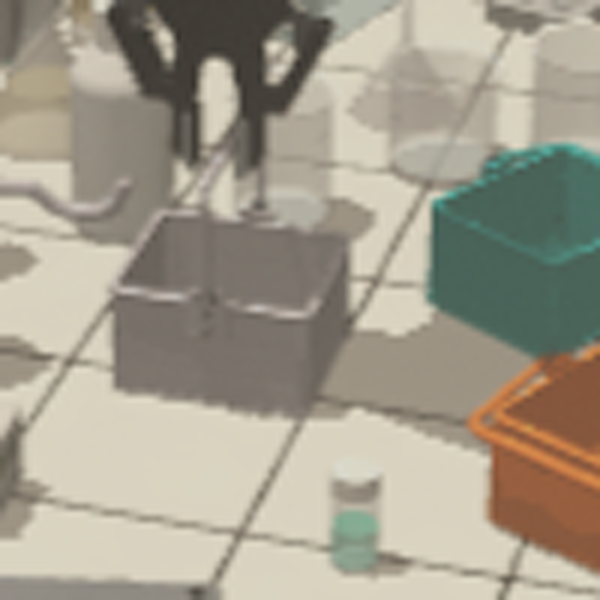

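```bash
python3 -c "
from h import *
p=snap('wrist')
c=lambda u,v:(205+u/3.527,125+v/3.527)
for n,q,z in (('rimL',(62,120),70),('rimR',(688,120),70),('rimL2',(112,540),70),('rimR2',(640,540),70),('far ear plate',(375,72),72),('near plate',(400,560),72),('bar',(352,200),147),('bar',(357,500),147)): print(n,pix(p,c(*q),z=z).round(1))
"
```

```text
rimL [ 560.  -147.6   70. ]
rimR [ 682.2 -146.5   70. ]
rimL2 [ 562.3 -240.9   70. ]
rimR2 [ 679.8 -240.2   70. ]
far ear plate [ 621.2 -137.6   72. ]
near plate [ 626.3 -244.3   72. ]
bar [ 621. -145.  147.]
bar [ 621.2 -186.4  147. ]
```

The bail is upright: the bar is at x≈621.0 and the rim centre at 621.1. Next I centre the jaws, slide 37 mm to the −y side and pinch.

apply_moves([
  [0.3,[-0.0075,0,0.0],0],
  [0.3,[-0.0075,-0.012,0],0],
  [0.3,[-0.0075,-0.028,0],0],
  [0.3,[-0.0075,-0.037,0],0],
  [0.3,[-0.0075,-0.037,0],0],
])

```text
time: 13.38
tool_pos: [621.1, -230.5, 138.8]
tcp_rot: [179.8, 0.2, 90.3]
ft_force: [-0.4, -0.7, 0.3]
finger_gap: 25.8
```

```bash
python3 -c "
from h import *
p=avg(3,fn='w17')
"
```

```text
t 13.525 pos [ 621.2 -229.1  138.8] rot [1.798e+02 1.000e-01 9.040e+01] F [ 0.4  -0.25  0.24] gap 25.6
```

View pics/w17.png

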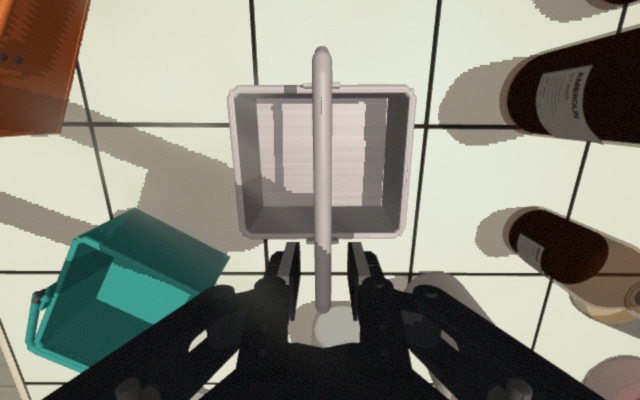

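```bash
python3 -c "
from h import *
p=snap('wrist')
for uv,z in (((321,45),145),((322,312),145),((322,310),140),((322,84),70),((322,240),70)): print(pix(p,uv,z=z).round(1))
print(w2p(p,[[621,-132,140],[621,-252,140]]))
"
```

```text
[ 620.1 -128.4  145. ]
[ 621.4 -250.2  145. ]
[ 621.5 -252.9  140. ]
[ 620.5 -135.8   70. ]
[ 621.3 -244.6   70. ]
[[323.14095057  57.79064827]
 [321.14293027 308.63317745]]
```

apply_moves([
  [0.2,[0,0.001,0],0],
  [0.1,[0,0.001,0],0],
  [0.0,[0,0.001,0],0],
  [0.0,[0,0.001,0],0],
], grip_force=80)

```text
time: 14.08
tool_pos: [621.3, -227.6, 138.9]
tcp_rot: [179.8, 0.1, 90.4]
ft_force: [-0.6, 1.1, 1.7]
finger_gap: 5.7
```

```bash
python3 -c "
from h import *
p=avg(3,fn='w18')
"
```

```text
t 14.225 pos [ 621.3 -227.7  138.9] rot [1.798e+02 1.000e-01 9.040e+01] F [-0.47  1.93  1.  ] gap 5.1
```

View pics/w18.png

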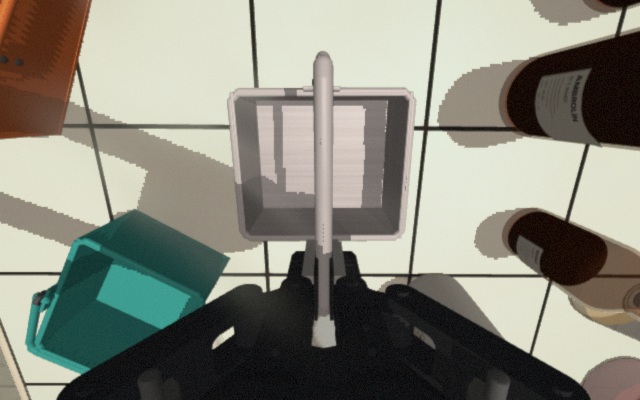

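apply_moves([
  [0,[0,0,0.002],0],
  [0,[0,0,0.007],0],
  [0,[0,0,0.014],0],
  [0,[0,0,0.02],0],
  [0,[0,0,0.02],0],
], grip_force=100)

```text
time: 14.85
tool_pos: [621.8, -228.1, 160.1]
tcp_rot: [179.7, 0.2, 90.4]
ft_force: [0.9, -0.5, -3.7]
finger_gap: 4.9
```

```bash
python3 -c "
from h import *
p=avg(4,fn='w19')
s=snap('side')
b=s['color'][105:225,265:385]; cv2.imwrite('pics/s19.png',cv2.resize(b,(600,600),interpolation=cv2.INTER_CUBIC))
"
```

```text
t 15.05 pos [ 621.1 -227.7  158.6] rot [1.798e+02 1.000e-01 9.040e+01] F [-0.13 -0.36 -4.56] gap 4.7
```

View pics/w19.png

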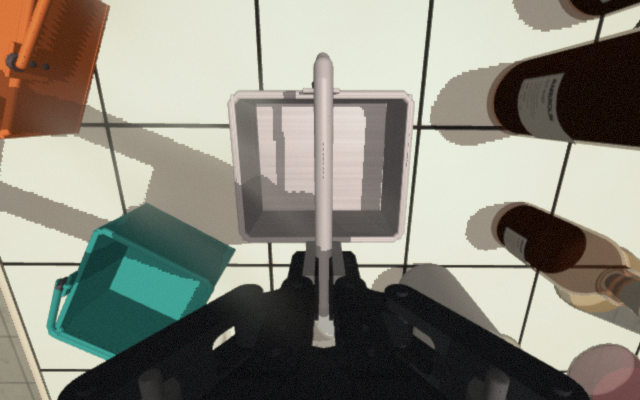

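View pics/s19.png

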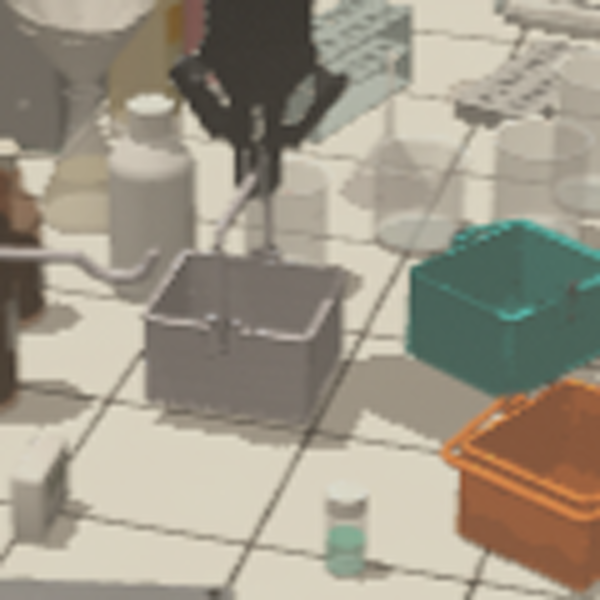

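Run:
```python
from h import *
s=snap('side')
R=cv2.Rodrigues(np.array(s['rvec'],float))[0];t=np.array(s['tvec'],float).ravel();C=-R.T@t
a=np.radians(12.4);n=np.array([-np.sin(a),np.cos(a),0]);o=np.array([601.8,119.1,0]);ex=np.array([np.cos(a),np.sin(a),0])
K=np.linalg.inv(s['intrinsics'])
e=lambda u,v:(235+u/5,125+v/5)
for nm,q in (('tip top',(305,148)),('seat top?',(268,173)),('seat ctr',(265,178)),('seat right',(285,175)),('seat left',(240,168)),('arm start',(150,153)),('clamp',(95,165)),('rod top',(92,60))):
    d=R.T@K@np.array([*e(*q),1]); X=C+d*(n@(o-C))/(n@d); print(nm,'along',round(ex@(X-o),1),'z',round(X[2],1))
b=s['color'][125:175,245:325]; cv2.imwrite('pics/hook.png',cv2.resize(b,(800,500),interpolation=cv2.INTER_CUBIC))
# project model for seat heights
for z in (246,259,272):
    print(z,[tuple(((w2p(s,o+ex*k+[0,0,zz])[0]-[245,125])*10).round()) for k,zz in ((-7,z),(7,z),(-20,z+19),(98,328))])
```

```text
tip top along -23.8 z 275.1
seat top? along -2.4 z 258.4
seat ctr along -0.6 z 255.1
seat right along -12.1 z 257.5
seat left along 13.5 z 260.9
arm start along 64.7 z 268.4
clamp along 96.8 z 259.4
rod top along 94.6 z 325.0
246 [(np.float64(453.0), np.float64(385.0)), (np.float64(404.0), np.float64(383.0)), (np.float64(497.0), np.float64(327.0)), (np.float64(71.0), np.float64(110.0))]
259 [(np.float64(452.0), np.float64(345.0)), (np.float64(403.0), np.float64(343.0)), (np.float64(496.0), np.float64(286.0)), (np.float64(71.0), np.float64(110.0))]
272 [(np.float64(451.0), np.float64(304.0)), (np.float64(402.0), np.float64(302.0)), (np.float64(496.0), np.float64(245.0)), (np.float64(71.0), np.float64(110.0))]
```

View pics/hook.png

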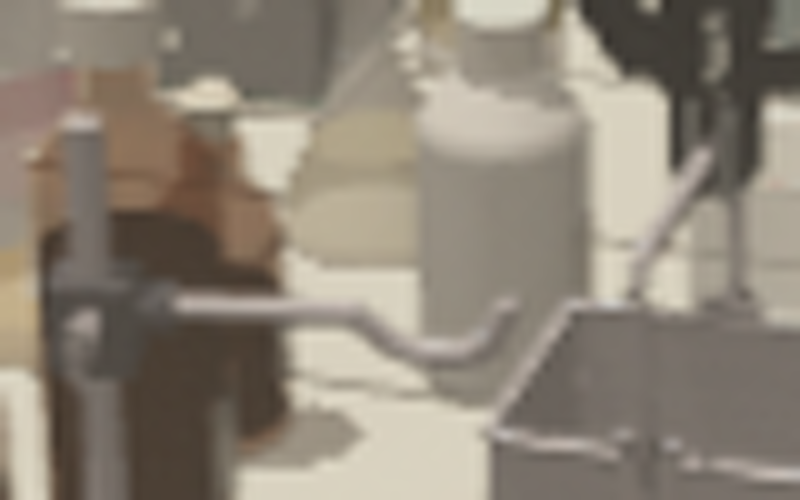

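Lifted and level, carrying about 4.6 N. From the image the seat's top face is at z≈259±3. I carry the pail to a point 75 mm in front of the hook, raised and turned to the stand's 12.4°.

apply_moves([
  [0,[0,0,0.015],0],
  [0,[0,0,0.045],0],
  [0,[0,0.01,0.078],0.02],
  [0,[-0.005,0.03,0.1],0.05],
  [0,[-0.012,0.055,0.115],0.08],
])

```text
time: 15.78
tool_pos: [609.6, -172.7, 276.5]
tcp_rot: [179.7, 0.2, 95.0]
ft_force: [0.5, 0.5, -4.7]
finger_gap: 4.5
```

apply_moves([
  [0,[-0.01,0.035,0.005],0.025],
  [0,[-0.022,0.075,0.01],0.05],
  [0,[-0.034,0.115,0.013],0.075],
  [0,[-0.045,0.15,0.013],0.1],
  [0,[-0.053,0.18,0.013],0.12],
])

```text
time: 16.4
tool_pos: [556.2, 8.7, 291.2]
tcp_rot: [179.6, 0.2, 102.0]
ft_force: [-0.3, 0.2, -4.5]
finger_gap: 4.7
```

```bash
python3 -c "
from h import *
p=avg(2,fn='w20')
"
```

```text
t 16.5 pos [556.   10.4 291.2] rot [1.796e+02 1.000e-01 1.021e+02] F [ 0.87  2.23 -3.53] gap 4.8
```

View pics/w20.png

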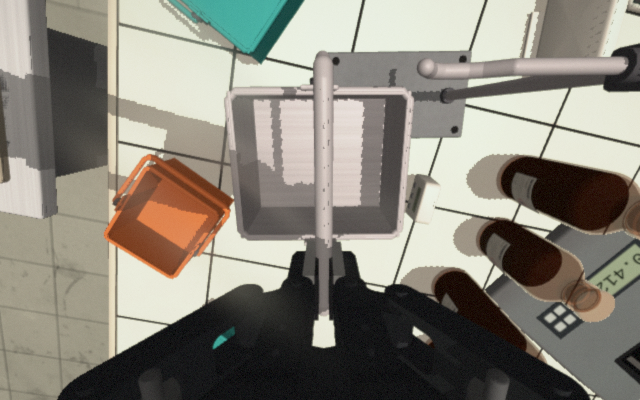

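apply_moves([
  [0,[-0.006,0.02,0],0],
  [0,[-0.014,0.04,0],0.003],
  [0,[-0.0195,0.056,0],0.003],
  [0,[-0.0195,0.0565,0],0.003],
])

```text
time: 17.0
tool_pos: [536.2, 67.9, 291.4]
tcp_rot: [179.6, 0.1, 102.4]
ft_force: [0.3, -0.4, -3.3]
finger_gap: 4.3
```

Run:
```python
from h import *
p=avg(3,fn='w21')
a=np.radians(12.4);o=np.array([601.8,119.1,0]);ex=np.array([np.cos(a),np.sin(a),0])
for z in (255,260,265): print(z,w2p(p,[o+ex*-20+[0,0,z+15],o+ex*0+[0,0,z-4],o+ex*90+[0,0,z+8]]).round(1).tolist())
T=np.array(sense()['tool_pos']); ya=np.radians(sense()['tcp_rot'][2]-90)
ey=np.array([-np.sin(ya),np.cos(ya),0]); m=T+[0,0,8]+37*ey
print('mid',m.round(1),w2p(p,[m,m+63*ey,m-63*ey]).round(1).tolist())
s=snap('side','side21')
```

```text
t 17.15 pos [536.6  66.5 291.2] rot [179.6   0.2 102.3] F [ 0.02  0.06 -4.06] gap 4.6
255 [[422.9, 187.1], [445.3, 179.3], [612.0, 183.8]]
260 [[426.1, 189.5], [448.8, 181.2], [620.7, 185.9]]
265 [[429.5, 192.0], [452.5, 183.2], [630.0, 188.2]]
mid [528.8 102.6 299.2] [[321.7, 204.5], [321.9, 46.4], [321.6, 322.4]]
```

View pics/w21.png

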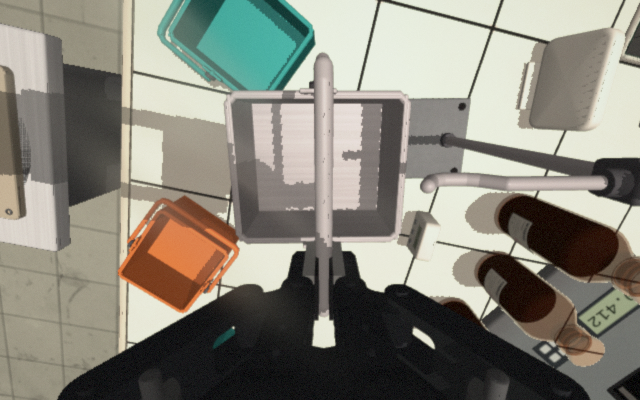

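View pics/side21.png

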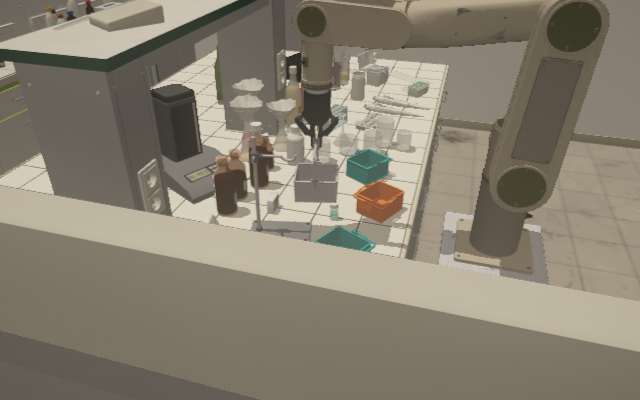

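Run:
```python
from h import *
p=snap('wrist')
ya=np.radians(12.3);ex=np.array([np.cos(ya),np.sin(ya)]);ey=np.array([-np.sin(ya),np.cos(ya)])
T=np.array(sense()['tool_pos'])[:2]
for uv,z in (((230,93),222),((408,93),222),((242,241),222),((402,241),222),((322,52),299),((322,60),299)):
    X=pix(p,uv,z=z)[:2]-T; print(uv,round(ex@X,1),round(ey@X,1))
o=np.array([601.8,119.1])-T
print('hook origin rel',ex@o,ey@o)
for uv,z in (((428,185),274),((500,181),268),((590,184),268)):
    X=pix(p,uv,z=z)[:2]-T; print('hook',uv,round(ex@X,1),round(ey@X,1))
cv2.imwrite('pics/c21.png',cv2.resize(p['color'][40:260,220:440],(600,600),interpolation=cv2.INTER_CUBIC))
```

```text
(230, 93) -58.8 87.7
(408, 93) 56.2 87.9
(242, 241) -59.6 -16.5
(402, 241) 60.9 -16.8
(322, 52) 0.2 97.9
(322, 60) 0.2 95.1
hook origin rel 74.90238728596019 37.74350184000756
hook (428, 185) 56.0 39.5
hook (500, 181) 97.5 40.2
hook (590, 184) 147.4 38.5
```

View pics/c21.png

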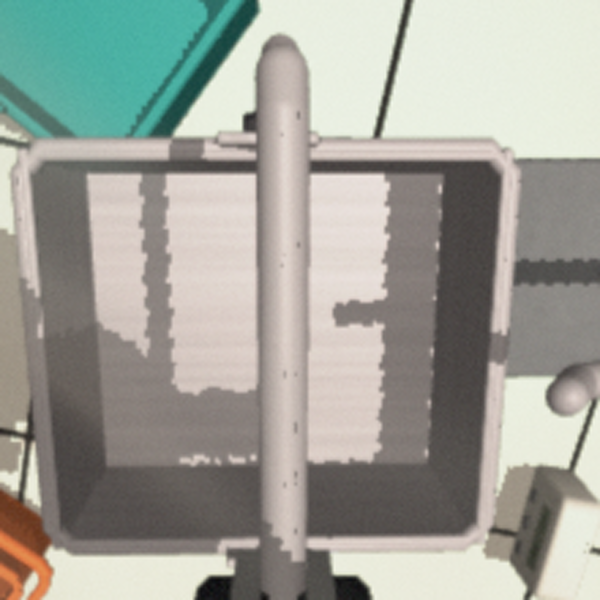

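apply_moves([
  [0,[0.005,0.004,0],0],
  [0,[0.018,0.007,0],0],
  [0,[0.032,0.01,0],0],
  [0,[0.046,0.013,0],0],
  [0,[0.058,0.016,0],0],
])

```text
time: 17.88
tool_pos: [595.8, 82.4, 290.7]
tcp_rot: [179.6, 0.2, 102.2]
ft_force: [-0.3, 0.1, -3.7]
finger_gap: 4.6
```

Run:
```python
from h import *
p=avg(3,fn='w22')
cv2.imwrite('pics/c22.png',cv2.resize(p['color'][40:260,220:480],(709,600),interpolation=cv2.INTER_CUBIC))
s=snap('side')
b=s['color'][115:215,235:355]; cv2.imwrite('pics/s22.png',cv2.resize(b,(720,600),interpolation=cv2.INTER_CUBIC))
```

```text
t 18.025 pos [595.1  82.4 290.6] rot [179.6   0.2 102.2] F [-0.79 -0.35 -4.04] gap 4.9
```

View pics/c22.png

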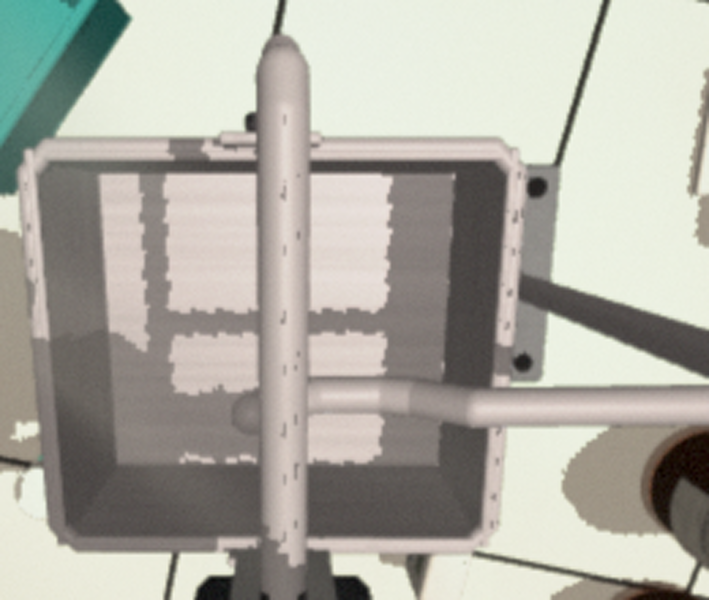

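View pics/s22.png

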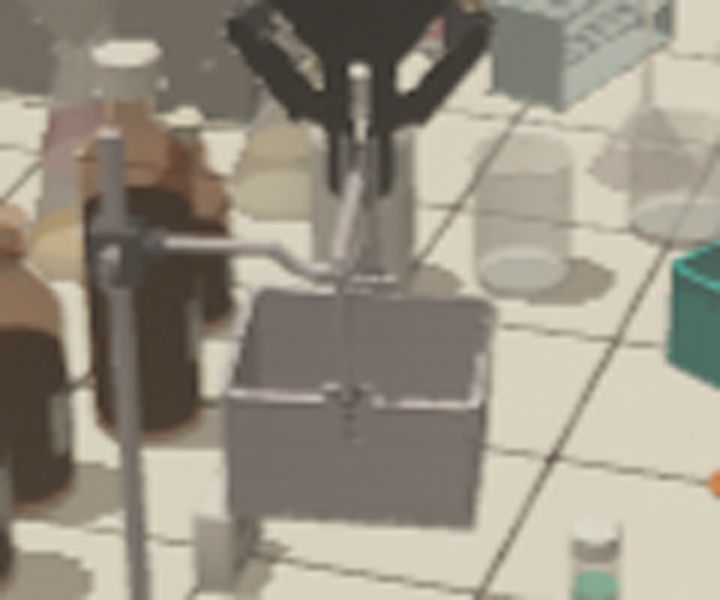

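apply_moves([
  [0,[0.005,0.001,0],0],
  [0,[0.01,0.002,0],0],
  [0,[0.0145,0.003,-0.002],0],
  [0,[0.0145,0.003,-0.006],0],
  [0,[0.0145,0.003,-0.01],0],
])

```text
time: 18.7
tool_pos: [609.1, 85.3, 280.2]
tcp_rot: [179.7, 0.2, 102.2]
ft_force: [0.0, 1.1, -4.8]
finger_gap: 5.0
```

Run:
```python
from h import *
p=avg(4,fn='w23')
cv2.imwrite('pics/c23.png',cv2.resize(p['color'][40:260,220:480],(709,600),interpolation=cv2.INTER_CUBIC))
ya=np.radians(12.2);ex=np.array([np.cos(ya),np.sin(ya)]);ey=np.array([-np.sin(ya),np.cos(ya)])
T=np.array(sense()['tool_pos'])[:2]
c=lambda u,v:(220+u/2.727,40+v/2.727)
T3=np.array(sense()['tool_pos'])
m=np.array([*(T+35.7*ey),T3[2]+8]); print('bar mid px crop',((w2p(p,m)[0]-[220,40])*2.727).round())
print('hook origin rel',ex@(np.array([601.8,119.1])-T),ey@(np.array([601.8,119.1])-T))
s=snap('side')
b=s['color'][115:215,235:355]; cv2.imwrite('pics/s23.png',cv2.resize(b,(720,600),interpolation=cv2.INTER_CUBIC))
```

```text
t 18.9 pos [609.   85.3 280.5] rot [179.7   0.2 102.2] F [-0.44 -0.16 -4.32] gap 4.8
bar mid px crop [278. 455.]
hook origin rel 0.07894784028349415 34.563915327038565
```

View pics/c23.png

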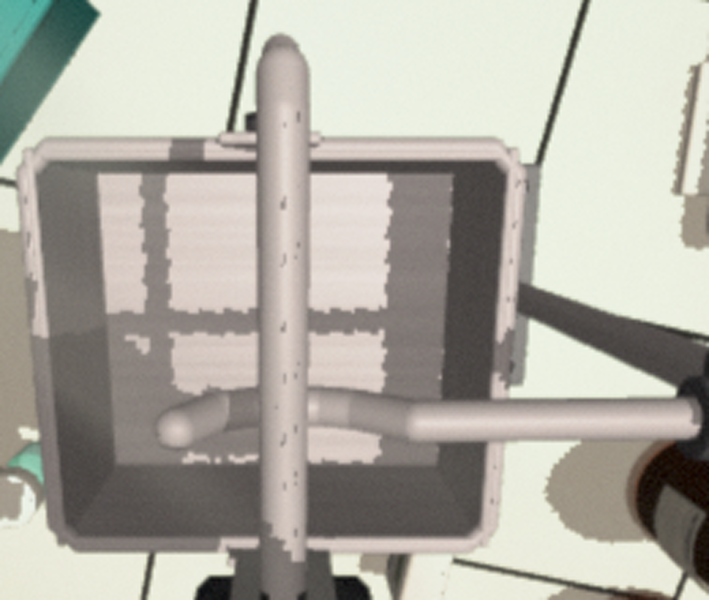

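View pics/s23.png

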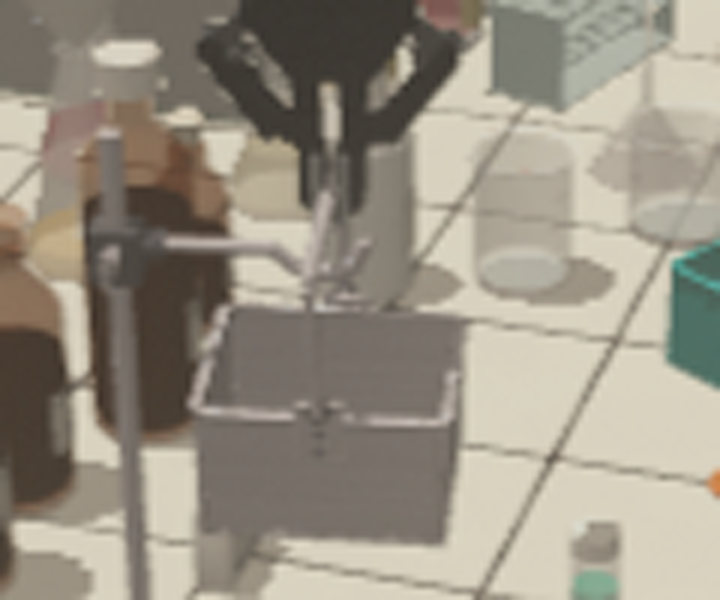

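apply_moves([
  [0,[0,0,-0.003],0],
  [0,[0,0,-0.006],0],
  [0,[0,0,-0.009],0],
  [0,[0,0,-0.012],0],
  [0,[0,0,-0.014],0],
])

```text
time: 19.58
tool_pos: [609.1, 85.3, 266.4]
tcp_rot: [179.6, 0.2, 102.2]
ft_force: [0.2, -0.9, -3.3]
finger_gap: 4.8
```

```bash
python3 -c "
from h import *
avg(4)"
```

```text
t 19.775 pos [609.2  85.3 266.8] rot [179.6   0.2 102.2] F [ 0.18  0.26 -3.74] gap 4.7
```

apply_moves([
  [0,[0,0,-0.001],0],
  [0,[0,0,-0.002],0],
  [0,[0,0,-0.003],0],
  [0,[0,0,-0.004],0],
  [0,[0,0,-0.005],0],
])

```text
time: 20.4
tool_pos: [609.2, 85.3, 261.7]
tcp_rot: [179.6, 0.2, 102.2]
ft_force: [-0.2, 0.0, -4.0]
finger_gap: 4.7
```

```bash
python3 -c "
from h import *
p=avg(4,fn='w24')
s=snap('side')
b=s['color'][115:215,235:355]; cv2.imwrite('pics/s24.png',cv2.resize(b,(720,600),interpolation=cv2.INTER_CUBIC))"
```

```text
t 20.6 pos [609.2  85.3 261.7] rot [179.6   0.2 102.2] F [ 0.25  0.33 -3.93] gap 4.7
```

View pics/s24.png

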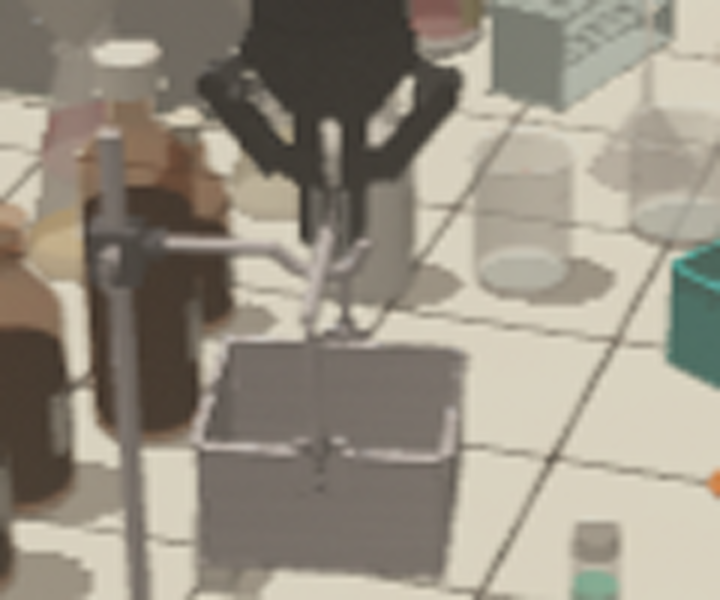

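apply_moves([
  [0,[0,0,-0.0007],0],
  [0,[0,0,-0.0014],0],
  [0,[0,0,-0.002],0],
  [0,[0,0,-0.002],0],
])

```text
time: 21.15
tool_pos: [609.1, 85.3, 259.7]
tcp_rot: [179.6, 0.2, 102.2]
ft_force: [-0.3, -0.7, -3.9]
finger_gap: 4.3
```

```bash
python3 -c "
from h import *
avg(4)"
```

```text
t 21.35 pos [609.2  85.3 259.8] rot [179.6   0.2 102.2] F [-0.14 -0.06 -3.94] gap 4.5
```

apply_moves([
  [0,[0,0,-0.0005],0],
  [0,[0,0,-0.001],0],
  [0,[0,0,-0.0015],0],
  [0,[0,0,-0.0015],0],
])

```text
time: 21.85
tool_pos: [609.3, 85.3, 258.5]
tcp_rot: [179.6, 0.2, 102.2]
ft_force: [-0.7, 0.3, -3.1]
finger_gap: 4.9
```

```bash
python3 -c "
from h import *
avg(4)"
```

```text
t 22.05 pos [609.3  85.3 258.5] rot [179.6   0.2 102.2] F [-0.03 -0.07 -1.98] gap 4.5
```

apply_moves([
  [0,[0,0,-0.0003],0],
  [0,[0,0,-0.0005],0],
  [0,[0,0,-0.0005],0],
])

```text
time: 22.42
tool_pos: [609.3, 85.3, 258.2]
tcp_rot: [179.6, 0.2, 102.2]
ft_force: [-1.5, -1.2, -0.4]
finger_gap: 4.6
```

```bash
python3 -c "
from h import *
p=avg(4,fn='w25')
cv2.imwrite('pics/c25.png',cv2.resize(p['color'][40:260,220:480],(709,600),interpolation=cv2.INTER_CUBIC))"
```

```text
t 22.625 pos [609.3  85.3 258.2] rot [179.6   0.2 102.2] F [-0.88 -0.47 -0.61] gap 4.7
```

View pics/c25.png

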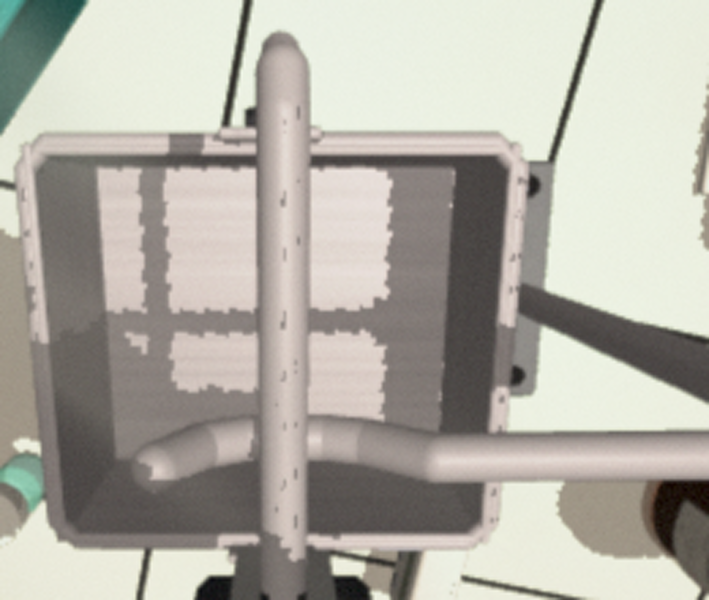

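apply_moves([
  [0,[0,0,-0.0001],0],
  [0,[0,0,-0.0002],0],
  [0.05,[0,0,-0.0002],0],
  [0.08,[0,0,-0.0002],0],
  [0.11,[0,0,-0.0002],0],
], grip_force=20)

```text
time: 23.25
tool_pos: [609.5, 85.3, 258.1]
tcp_rot: [179.6, 0.2, 102.2]
ft_force: [0.7, 0.3, 0.4]
finger_gap: 9.5
```

```bash
python3 -c "
from h import *
p=avg(4,fn='w26')
cv2.imwrite('pics/c26.png',cv2.resize(p['color'][40:340,180:480],(600,600),interpolation=cv2.INTER_CUBIC))"
```

```text
t 23.45 pos [609.4  85.3 258.1] rot [179.6   0.2 102.2] F [-0.14  0.32 -0.53] gap 9.5
```

View pics/c26.png

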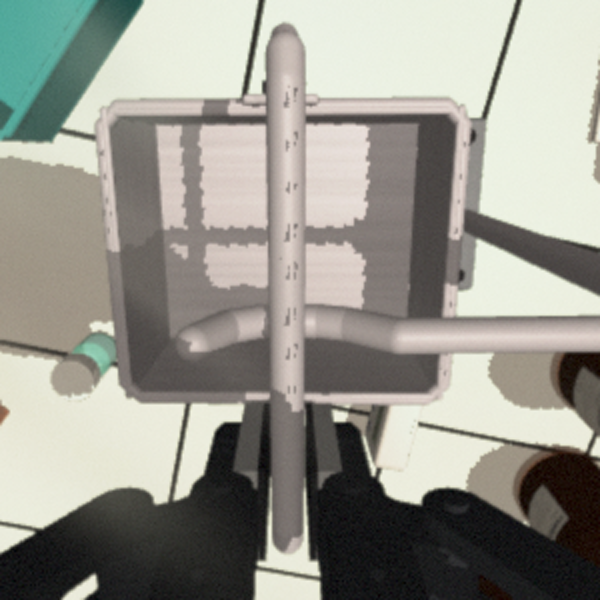

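The pail hangs still on the hook. I open wider, retract straight up, then back away.

apply_moves([
  [0.2,[0,0,0],0],
  [0.3,[0,0,0],0],
  [0.3,[0,0,0.01],0],
  [0.3,[0,0,0.03],0],
  [0.3,[0,0,0.06],0],
])

```text
time: 24.08
tool_pos: [609.2, 85.3, 319.4]
tcp_rot: [179.6, 0.2, 102.2]
ft_force: [1.1, 0.5, 0.2]
finger_gap: 25.7
```

apply_moves([
  [0.3,[0,0,0.04],0],
  [0.3,[-0.01,-0.01,0.08],0],
  [0.3,[-0.03,-0.05,0.1],0],
  [0.3,[-0.05,-0.09,0.1],0],
  [0.3,[-0.05,-0.09,0.1],0],
])

```text
time: 24.7
tool_pos: [558.6, -7.0, 422.5]
tcp_rot: [179.4, 0.3, 102.0]
ft_force: [0.7, 0.7, -0.9]
finger_gap: 26.0
```

```bash
python3 -c "
from h import *
p=avg(3,fn='w27')
s=snap('side','side27')
b=s['color'][115:235,235:355]; cv2.imwrite('pics/s27.png',cv2.resize(b,(600,600),interpolation=cv2.INTER_CUBIC))"
```

```text
t 24.85 pos [559.4  -4.3 420.4] rot [179.5   0.2 102.2] F [ 0.15 -0.29 -0.12] gap 25.8
```

View pics/s27.png

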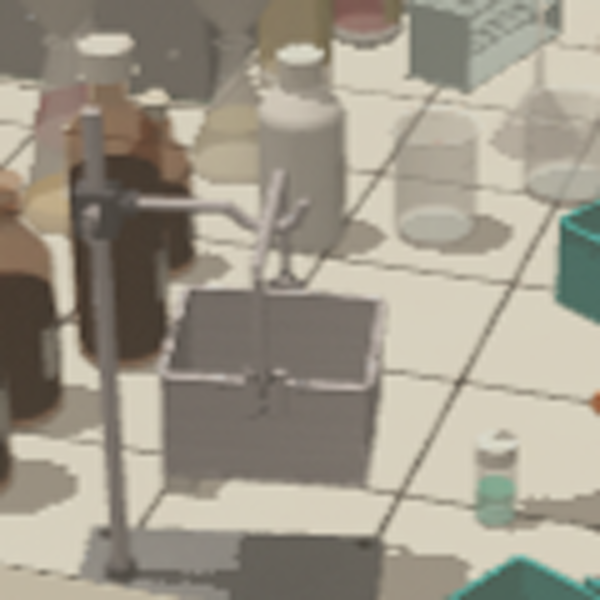

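View pics/w27.png

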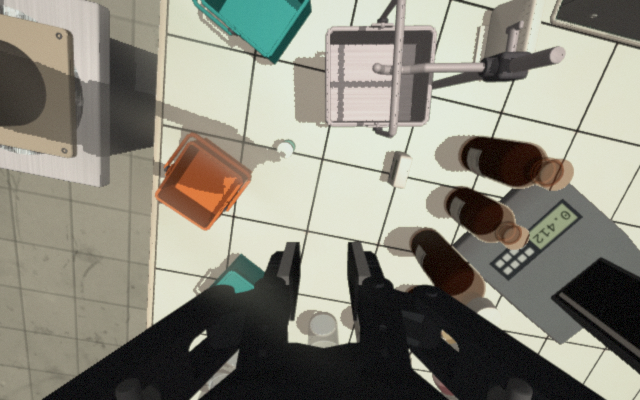

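The pail hangs level with the hook at the middle of the bail (wrist image, bar crossing at about (398,68)). The robot is clear, and the vial and timer look untouched. Handing in.

```bash
python3 -c "
from h import *
print(hand_in())"
```

```text
the job is handed in; nothing more can be done
None
```

The steel pail is hanging level on the retort stand's hook, the job is handed in, and the robot is clear of everything. It took about 25 s of the 72 s allowed.

**Swinging the bail:**
- I swung the bail up with the inner face of one finger.
- The first gentle lift slid off the bar.
- A light squeeze lifted the pail's −x edge by up to about 3 mm, so I set it back down.
- A quick upward stroke then got the bail moving, and I followed the arc until it stood upright (bar at x≈621.0, rim centre at 621.1).
- This shifted the pail about 4 mm in +x from where it stood.

**Hanging it:**
- I pinched the bar about 36–37 mm beside the middle on the −y side, lifted (about 4–4.5 N) and passed the bail over the hook's free end.
- I then lowered it in steps of 2 mm or less. Contact came with the seat at about z = 262 mm, against my camera estimate of 259 ± 3.
- The measured load fell from 3.9 to 0.6 N before I eased the grip and opened the fingers.

**Last checks:** The hook sits at the middle of the bail to within about 1 mm by the images, and the bar lies in the flat of the seat. The vial and timer look undisturbed. I did not compare the flask and beaker before and after, but nothing went near them. The force sensor's noise of about 0.5 N limits how exactly the load handover is known.

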